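# Empty the gravel pan through its end gate

## Robot

A 6-joint arm with a two-finger parallel gripper is mounted at the origin on the work surface. World frame = base frame: x ahead of the robot, y to its left, z up, the work surface at z = 0. Lengths are in m, angles in rad, forces in N, time in s.
With the tool pointing down it reaches from about 0.35 to 0.85 m from the base axis. Payload 8.1 kg.
Tool frame: the origin (TCP) lies at the very end of the fingers, on their centre line; the grasp point (between the pads) lies 19 mm behind it (robot.pinch_z is the z of the grasp point in the tool frame, in m); z points along the fingers, y is the direction in which the jaws open and shut (so a half turn about z gives the same grasp; the last joint's range is limited). The gripper opens to 93 mm and grips with 3 to 60 N. Pads are 15 mm wide; open, the fingers measure 128 mm over their backs; the gripper's body (75 mm by 188 mm) begins 65 mm behind the grasp point.
Start: joints at [1.25, 0.13, 1.488, -0, 1.523, -0.085], TCP at [0.14, 0.583, 0.219] pointing down, gripper open.
Joint ranges: [-2.96, 2.96], [-0.89, 2.26], [0.02, 2.5], [-1.34, 4.48], [0, 2.73], [-2.66, 2.66]. Speed limits (rad/s): [2.39, 2.39, 2.79, 3.14, 3.14, 3.14].

## Interface

Orientations are given as a rotation vector (axis times angle).
In Python, from plant import robot gives the robot as it stands.
- The arm moves only by the tool drive_tool, never from a script. Its argument "steps" is a list of rows, each an object of numbers: "jaw": the opening, from 0 (shut) to 1 (fully open); "tx", "ty", "tz": the shift along the tool's x, y, z scaled (see below); "turn": the turn about the tool's z scaled (see below). A call has 1 to 12 rows; each row is the pose to reach, as a shift and turn from the pose commanded when the call began, along the tool's axes at that moment, turning the shorter way round; what a row does not reach only later rows make up. The controller multiplies each number of a shift by 0.3 m and each number of a turn by 180 degrees. A row lasts 1/10 s, in which the tool goes at most 50 mm and 8.59 degrees, less where a joint would pass 70% of its speed; a pose out of reach is approached as far as the arm can. A call with a number of a shift or a turn outside -1 to 1 is refused whole. A call with a gripper value outside its range is refused whole. The fingers move at their own pace and stop on an object; "force" is the grip in N (left out, the last holds). Time passes only in rows, so rows that repeat a pose let the fingers close. It gives the time, the measured TCP pose, the force and the opening at its end, in the units of the state.
- robot.read_state(): the state, without advancing time (a new reading comes with each control period).
- robot.read_camera(name): name is "scene" or "top" or "wrist"; returns (picture, depth): 400x640x3 uint8, blue, green, red; 400x640 float32, m along the optical axis (not along the pixel's ray), 0 where there is no reading.
- robot.get_calibration(name): a dict with "fx", "fy", "cx", "cy" (pixels), "k1" (the pictures are not rectified: a ray, as slopes to the right and down, at radius r is drawn at 1 + k1 r^2 times it, then the intrinsics apply), "eye" and "attitude" of the camera in the world. Camera axes: x right, y down, z forward; pixel columns grow to the right and rows downward; lengths in m; the calibration is good to about 2 mm. A picture is of the moment at which its call begins: read the wrist's pose just before it. get_calibration takes no time and is no camera call; for the wrist camera it gives the pose at the moment of the call.
- robot.close_job(): hands the job in, once; it reports no verdict.
The state is a dict: "t": time; "q": joint angles; "dq": joint speeds; "joint_torque": joint torques, N m; "tool_pos": TCP position; "orientation": TCP orientation; "force": force on the tool from outside, world axes, zero at the start; "wrist_torque": the same for the moment, N m; "opening": finger opening in m.
Only numpy, scipy, OpenCV 4.12 (cv2) and the standard library are available. Lean on these libraries where they do the work, as an engineer would, in place of code of your own. Each camera call takes 0.05 s, during which the arm holds its last target.

## Task

Carry the pan of pebbles over and set it down gently and level on the tipping stand, its foot bar behind the stand's lip and its gate end over the white box, and let go. Lower the end gate until it snaps fully down, then take the pan by its rear handle and tip it up on the foot bar until every pebble has slid out over the gate into the box; no pebble may leave the pan any other way. Lower the pan back level on the stand, leave the gate down, let go, and leave the dishes, jar, brush and sieve where they stand.

Things in the scene. Friction and masses are not known exactly. Their poses are not given: they have to be found in the camera images.
- pan_centre (a point): middle of the loose gravel pan, an open aluminium tray 176 mm long, 113 mm wide (0.5 to 0.7 kg, five pebbles inside), 40 mm above its underside. Axes of the pan: x along it towards the gate end, y left, z up. Floor top 19 mm below this point, wall rims 23 mm above; walls 42 mm high, 3 mm thick. Two rubber rear feet 70 mm behind it, a foot bar in front.
- foot_bar (a point): middle of the pan's round front foot bar, 16 mm thick, lying across the pan's width under its front; 66 mm ahead of pan_centre and 32 mm below it. The pan is tipped by rolling on this bar; the pebbles slide at a slope of some 30 to 40 degrees, so tip it to about 45. Axes as the pan's.
- pan_grip (a point): centre of the carrying grip: a black block on a strap arch over the middle of the pan, 14 mm thick along the pan's x, 64 mm long along its y, 26 mm high, 77 mm above pan_centre; axes as the pan's. The pan is carried level by it, fingers closing along the pan's x; the centre of mass lies below it within 10 mm.
- pan_bar (a point): middle of the rear handle: a round steel bar 12 mm thick, 84 mm long along the pan's y, on two slanting arms behind the back wall; 128 mm behind and 40 mm above pan_centre, 17 mm higher than the rims. A finger can go down on each side of it; it can turn between the fingers.
- gate_hinge (a point): middle of the gate's hinge line at the front of the pan, 88 mm ahead of pan_centre and 20.5 mm below it; the hinge line runs along the pan's y. Axes as the pan's.
- gate_tab (a point): centre of the gate's finger tab. The gate is the pan's whole front end, a flap 113 mm wide, 46 mm high, hinged at its lower edge; the tab, 44 mm wide, 8 mm thick, 22 mm high, stands up from its top edge. Shut, this point is 55 mm above the hinge and 4 mm ahead of it (tab top 66 mm above the hinge, 20 mm above the rims). Axes turn with the gate: z from hinge to tab, y along the hinge.
- gate (a joint): angle of the end gate in rad: 0 shut (upright), 1.57 fully lowered (its stop: sticking out level, as a tongue in line with the pan's floor). An over-centre spring holds it shut below about 0.65 and throws it to the lowered stop beyond about 0.75; pushing the tab outwards from inside takes about 2 N.
- stand: fixed tipping stand: grey sheet-metal bridge, deck 178 by 150 mm, its top 90 mm above the bench, with a lip 7 mm high along the front. Origin on the bench; x to the front (to the box), y left, z up; deck from 100 mm behind to 78 mm ahead, inner face of the lip 75 mm ahead. A pan in place heads as the stand, pan_centre 130 mm above the origin, foot bar just behind the lip, both ends overhanging.
- box: open white collecting box, loose, 0.6 kg, 170 mm (x) by 180 mm (y), 60 mm high, walls 4 mm, standing on the bench just in front of the stand. Origin at the centre of its underside; axes nearly those of the stand.
- pebble1: one of five smooth grey to brown river pebbles, flat and round, 25 mm across and 14 mm thick, 14 to 20 g; origin in the middle of its underside as it first lies. It starts in the pan.
- pebble2: one of five smooth grey to brown river pebbles, flat and round, 28 mm across and 15 mm thick, 14 to 20 g; origin in the middle of its underside as it first lies. It starts in the pan.
- pebble3: one of five smooth grey to brown river pebbles, flat and round, 24 mm across and 16 mm thick, 14 to 20 g; origin in the middle of its underside as it first lies. It starts in the pan.
- pebble4: one of five smooth grey to brown river pebbles, flat and round, 27 mm across and 13 mm thick, 14 to 20 g; origin in the middle of its underside as it first lies. It starts in the pan.
- pebble5: one of five smooth grey to brown river pebbles, flat and round, 23 mm across and 17 mm thick, 14 to 20 g; origin in the middle of its underside as it first lies. It starts in the pan.
- dishes: stack of two closed glass dishes, 90 mm across, 31 mm high, origin at the centre of the underside; a bystander beside the stand.
- jar: capped specimen jar 54 mm across, 75 mm high, origin at the centre of the underside; a bystander beside the box.
- brush: small brush with a wooden handle, 150 mm long, lying along its x; a bystander beside the stand.
- sieve: small round steel sieve pan, 100 mm across, 45 mm high, origin at the centre of the underside; a bystander near the robot.

How it is judged:
By the outcome, as a careful person would: the job done as asked, in the order asked, and still so for the second after the job is handed in, with the robot touching nothing.
It also fails if it takes over 66 s, if anything falls off the work surface, if the arm or the gripper's body presses on something with over 40 N, if the wrist force passes 120 N, or if a joint passes its speed limit or range.

## Working session

There is one attempt and no reset: what is moved stays moved. The work goes in short steps, Python scripts to look and compute and a tool call to move; the robot and the scene stay as the last step left them, time stands still between calls to the robot, and variables do not carry over. Pictures are saved under pics/ and viewed, and the job is handed in when it is done.

Besides the shell and the picture viewer there is one more tool, called after "Call:" by a JSON object that holds its "op" and its "data", one argument or row to a line. drive_tool: Moves the arm, as the interface text tells. Its arguments: {"type":"object","properties":{"steps":{"type":"array"},"force":{"type":"number"}},"required":["steps"]}

```bash
ls; mkdir -p pics; cat > h.py <<'E'
import numpy as np,cv2
from scipy.spatial.transform import Rotation as R
from plant import robot
def cal(n):
    c=robot.get_calibration(n); return c
def att(c):
    a=np.array(c['attitude'],float)
    return a if a.shape==(3,3) else R.from_rotvec(a).as_matrix()
def rays(c,uv):
    uv=np.atleast_2d(np.array(uv,float))
    K=np.array([[c['fx'],0,c['cx']],[0,c['fy'],c['cy']],[0,0,1.]])
    d=np.array([c['k1'],0,0,0,0.])
    p=cv2.undistortPoints(uv.reshape(-1,1,2),K,d).reshape(-1,2)
    return np.c_[p,np.ones(len(p))]
def plane(c,uv,z):
    d=rays(c,uv)@att(c).T; e=np.array(c['eye'])
    return e+d*((z-e[2])/d[:,2])[:,None]
def cloud(c,depth):
    h,w=depth.shape
    vv,uu=np.mgrid[:h,:w]
    r=rays(c,np.c_[uu.ravel(),vv.ravel()])
    P=np.array(c['eye'])+(r*depth.reshape(-1,1))@att(c).T
    P[depth.ravel()<=0]=np.nan
    return P.reshape(h,w,3)
def proj(c,P):
    p=(np.atleast_2d(P)-np.array(c['eye']))@att(c)
    x=p[:,:2]/p[:,2:]; r2=(x**2).sum(1,keepdims=True)
    x=x*(1+c['k1']*r2)
    return x*[c['fx'],c['fy']]+[c['cx'],c['cy']]
def snap(n,tag):
    c=cal(n); im,d=robot.read_camera(n)
    cv2.imwrite(f'pics/{tag}.png',im); np.savez(f'pics/{tag}.npz',im=im,d=d,c=np.array([c],dtype=object))
    return c,im,d
def load(tag):
    z=np.load(f'pics/{tag}.npz',allow_pickle=True); return z['c'][0],z['im'],z['d']
E
python3 - <<'E'
from h import *
for n in ('scene','top','wrist'):
    c,im,d=snap(n,n+'0'); print(n,c,(d>0).mean())
s=robot.read_state(); print(s)
E
```

```text
pics
scene {'fx': 362.87925543619093, 'fy': 362.87925543619093, 'cx': 320.00663236870093, 'cy': 204.9028338260525, 'k1': 0.0029287218945856274, 'eye': array([ 1.09752655, -0.33975682,  0.71930955]), 'attitude': array([-2.07301727, -1.2732681 ,  0.53322459])} 0.99588671875
top {'fx': 403.99977762336874, 'fy': 403.99977762336874, 'cx': 320.82774689339584, 'cy': 207.76883871745738, 'k1': 0.01929766427653795, 'eye': array([ 0.32649428, -0.07694279,  1.18189119]), 'attitude': array([-2.09939223,  2.13941024, -0.20084044])} 0.9961171875
wrist {'fx': 283.42877969771973, 'fy': 283.42877969771973, 'cx': 316.3190884691028, 'cy': 200.06885404383203, 'k1': -0.049131476976670176, 'eye': array([0.07466284, 0.59990922, 0.3830248 ]), 'attitude': array([2.30867605, 1.82053557, 0.21987862])} 0.944125
{'t': 0.15, 'q': array([ 1.24960035e+00,  1.30997672e-01,  1.48900697e+00, -8.93958995e-06,
        1.52296400e+00, -8.54003690e-02]), 'dq': array([ 0.0016959 , -0.00240121, -0.00262671, -0.00015245,  0.00174314,
        0.00084366]), 'joint_torque': array([ 1.00810612e-03, -5.60469425e+01, -4.92342067e+01,  7.69189792e-02,
        3.03735340e-02, -3.45597880e-05]), 'tool_pos': array([0.14001982, 0.58300506, 0.21783461]), 'orientation': array([-3.69497007e-01, -3.11951620e+00,  2.11954320e-03]), 'force': array([ 0.40133185, -0.38303027, -0.28281971]), 'wrist_torque': array([ 0.00810483, -0.0339836 , -0.00426906]), 'opening': 0.09304762049727594}
```

View pics/scene0.png

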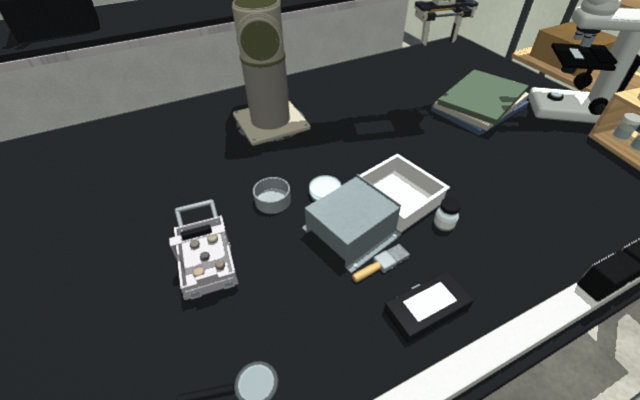

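View pics/top0.png

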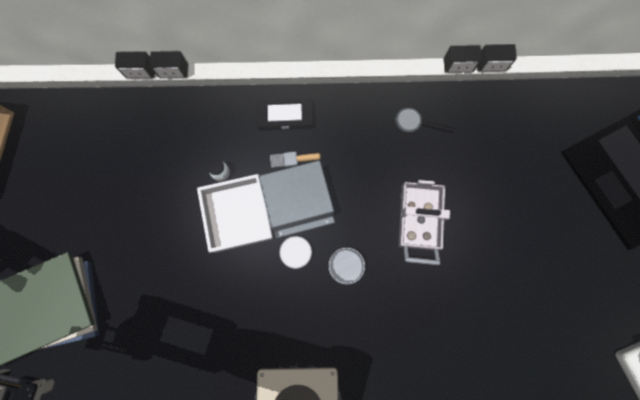

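View pics/wrist0.png

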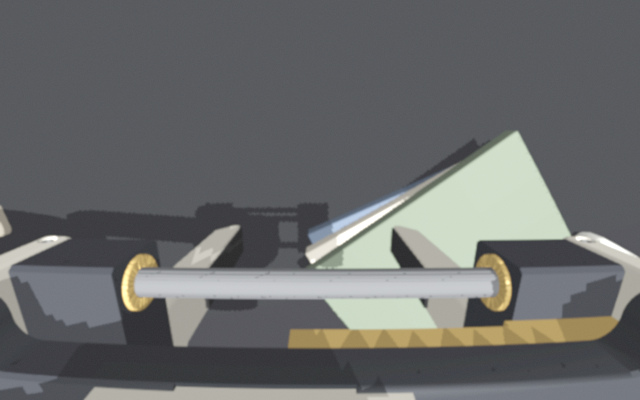

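The top view shows the pan at about (423,220), with its gate end up (tab at 427,182) and the handle at (422,258). The stand is at (297,195) and the box at (235,212), so the stand heads left. The wrist view shows nothing of use yet.

```bash
python3 - <<'E'
from h import *
c,im,d=load('top0'); P=cloud(c,d)
print(plane(c,[[320,390],[423,220],[297,195]],0))
hsv=cv2.cvtColor(im,cv2.COLOR_BGR2HSV)
Z=P[...,2]
def reg(name,box,z0,z1):
    x0,y0,x1,y1=box
    m=np.zeros(Z.shape,bool); m[y0:y1,x0:x1]=True
    m&=(Z>z0)&(Z<z1)
    n=m.sum()
    if n<4: print(name,n);return
    pts=P[m]; r=cv2.minAreaRect(pts[:,:2].astype(np.float32)*1000)
    print(name,n,'mean',pts.mean(0).round(4),'rect',[np.round(v,1) for v in r], 'z',np.percentile(pts[:,2],[5,50,95]).round(4))
reg('grip',(395,170,460,275),.108,.2)
reg('tab/bar',(395,240,460,275),.06,.1)
reg('tab',(395,170,460,195),.06,.12)
reg('pan',(395,170,460,275),.05,.075)
reg('deck',(255,150,345,245),.08,.093)
reg('lip',(255,150,345,245),.0945,.11)
reg('box',(190,165,275,260),.05,.07)
reg('sieve',(320,240,372,290),.035,.06)
reg('dishes',(270,230,318,275),.02,.05)
reg('jar',(200,150,240,190),.06,.09)
cv2.imwrite('pics/topcrop.png',cv2.resize(im[140:290,190:460],None,fx=2.9,fy=2.9,interpolation=cv2.INTER_CUBIC))
c2,im2,d2=load('scene0')
cv2.imwrite('pics/sccrop.png',cv2.resize(im2[150:310,150:470],None,fx=2.5,fy=2.5,interpolation=cv2.INTER_CUBIC))
P2=cloud(c2,d2); P,Z=P2,P2[...,2]
reg('s grip',(165,195,250,300),.108,.2)
reg('s deck',(290,160,405,270),.085,.093)
reg('s box',(355,150,450,240),.055,.07)
reg('s lip',(290,160,450,270),.094,.11)
E
```

```text
[[ 0.04921551 -0.06415507  0.        ]
 [ 0.51328814 -0.37700435  0.        ]
 [ 0.59632674 -0.00503225  0.        ]]
grip 367 mean [ 0.5161 -0.3589  0.1197] rect [array([ 517.3, -360.8]), array([119.1,  23.3]), np.float64(82.8)] z [0.1105 0.1154 0.1321]
tab/bar 305 mean [ 0.4059 -0.349   0.0761] rect [array([ 415., -352.]), array([114. ,  64.4]), np.float64(89.1)] z [0.0615 0.0803 0.0885]
tab 163 mean [ 0.6034 -0.3682  0.0727] rect [array([ 594.9, -369.6]), array([115.4,  35.8]), np.float64(88.3)] z [0.0612 0.0682 0.0871]
pan 516 mean [ 0.5071 -0.3641  0.0627] rect [array([ 501.8, -358.7]), array([119.6, 214.2]), np.float64(83.7)] z [0.0518 0.0635 0.0708]
deck 3188 mean [ 0.5805 -0.0054  0.0894] rect [array([582.1,  -4.3]), array([151.9, 177.4]), np.float64(13.8)] z [0.086  0.0896 0.0923]
lip 82 mean [0.5644 0.0462 0.0963] rect [array([583.9,  -2.9]), array([145.5, 176.7]), np.float64(14.1)] z [0.0947 0.0959 0.0993]
box 846 mean [0.5423 0.1793 0.0587] rect [array([563.1, 170.9]), array([238.6, 190.8]), np.float64(12.6)] z [0.0522 0.059  0.0632]
sieve 135 mean [ 0.3832 -0.145   0.044
[... 214 characters left out ...]
67 0.0301 0.0339]
jar 277 mean [0.662  0.2209 0.0713] rect [array([655.4, 219.9]), array([ 80.1, 112.3]), np.float64(11.7)] z [0.0604 0.0731 0.077 ]
s grip 571 mean [ 0.521  -0.3582  0.1183] rect [array([ 518.4, -357.7]), array([116.2,  25.1]), np.float64(82.5)] z [0.1103 0.114  0.1299]
s deck 3396 mean [ 0.5887 -0.0037  0.0898] rect [array([ 5.827e+02, -3.000e-01]), array([153.6, 180.4]), np.float64(13.9)] z [0.0879 0.0899 0.0917]
s box 726 mean [0.5736 0.1774 0.0602] rect [array([551.2, 138.1]), array([299. , 259.2]), np.float64(84.6)] z [0.0558 0.06   0.067 ]
s lip 92 mean [0.5684 0.0859 0.0963] rect [array([569.1,  57.9]), array([147.9,  62.6]), np.float64(13.2)] z [0.0942 0.0962 0.0985]
```

View pics/topcrop.png

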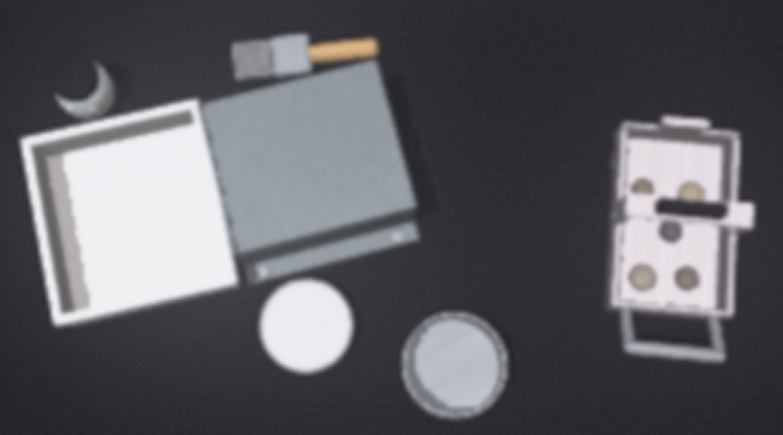

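View pics/sccrop.png

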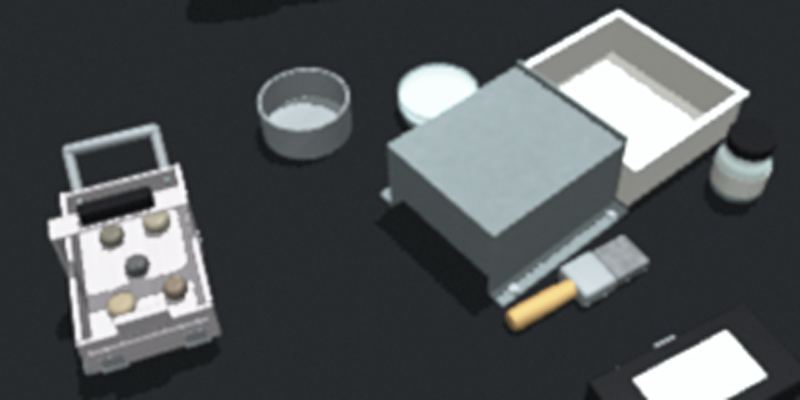

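```bash
python3 - <<'E'
from h import *
# grip block: black mask inside pan region
for t,b in (('top0',(395,175,460,250)),('scene0',(170,200,245,275))):
    c,im,d=load(t); P=cloud(c,d); Z=P[...,2]
    x0,y0,x1,y1=b; m=np.zeros(Z.shape,bool); m[y0:y1,x0:x1]=True
    m1=m&(Z>.12)&(Z<.137)
    V=im.max(2); mb=m1&(V<70)
    v,u=np.nonzero(mb); q=P[mb]
    r=cv2.minAreaRect(q[:,:2].astype(np.float32)*1000)
    qq=plane(c,np.c_[u,v],.13); r2=cv2.minAreaRect(qq[:,:2].astype(np.float32)*1000)
    w,V2=np.linalg.eigh(np.cov(qq[:,:2].T)); a=np.degrees(np.arctan2(V2[1,1],V2[0,1]))
    print(t,mb.sum(),q.mean(0),r,qq.mean(0),r2,'pca',a)
    # tab and bar
    for nm,zc,(lo,hi) in (('rear',.08,(.35,.47)),('front',.08,(.575,.66))):
        k=(P[...,0]>lo)&(P[...,0]<hi)&(np.abs(P[...,1]+.36)<.08)&(Z>.068)&(Z<.095)
        q=P[k]
        if len(q)<5: print(nm,len(q)); continue
        w,V2=np.linalg.eigh(np.cov(q[:,:2].T)); a=np.degrees(np.arctan2(V2[1,1],V2[0,1]))
        print(nm,len(q),q.mean(0),'pca',a,q.min(0),q.max(0))
    # deck
    k=(np.abs(P[...,0]-.58)<.12)&(np.abs(P[...,1])<.12)&(Z>.085)&(Z<.093)
    mm=cv2.morphologyEx(k.astype(np.uint8),cv2.MORPH_OPEN,np.ones((5,5),np.uint8))
    ct=max(cv2.findContours(mm,cv2.RETR_EXTERNAL,cv2.CHAIN_APPROX_NONE)[0],key=cv2.contourArea)
    qq=plane(c,ct.reshape(-1,2),.09)[:,:2].astype(np.float32)*1000
    print('deck',cv2.minAreaRect(qq))
E
```

```text
top0 75 [ 0.51495993 -0.35867701  0.13042766] ((515.2144165039062, -358.21160888671875), (58.206111907958984, 9.06584644317627), 82.20125579833984) [ 0.51503826 -0.35878935  0.13      ] ((515.2125244140625, -358.58197021484375), (57.86457061767578, 9.52086067199707), 83.58233642578125) pca 84.66656950178724
rear 207 [ 0.39518964 -0.34601038  0.0821148 ] pca 87.25773040930146 [ 0.38218202 -0.40965912  0.06820839] [ 0.46787202 -0.295543    0.09107166]
front 85 [ 0.60630377 -0.36967113  0.08052889] pca 81.94050192658409 [ 0.57550179 -0.42442158  0.06806102] [ 0.61322786 -0.31170278  0.08947389]
deck ((581.1881103515625, -5.369804382324219), (150.5963592529297, 174.29730224609375), 13.158628463745117)
scene0 182 [ 0.52172623 -0.35676058  0.12696921] ((520.2066040039062, -356.0260009765625), (60.700679779052734, 12.581665992736816), 82.09291076660156) [ 0.52464972 -0.35667238  0.13      ] ((525.3532104492188, -356.5007629394531), (60.614681243896484, 19.432462692260742), 82.55829620361328) pca 83.14500582583642
rear 249 [ 0.39621114 -0.34350063  0.08005193] pca 82.93947671100308 [ 0.38227975 -0.39088893  0.06801621] [ 0.42132842 -0.29690187  0.08677032]
front 168 [ 0.61132418 -0.36788495  0.07938361] pca 84.38005593968768 [ 0.60350394 -0.38934718  0.06818666] [ 0.61562081 -0.34577048  0.08759044]
deck ((584.5706176757812, -0.6361541748046875), (152.61399841308594, 181.65023803710938), 13.643394470214844)
```

```bash
cat >> h.py <<'E'
def pose():
    s=robot.read_state(); return np.array(s['tool_pos']),R.from_rotvec(s['orientation']).as_matrix(),s
def yawy(M): return np.degrees(np.arctan2(M[1,1],M[0,1]))
def plan(xyz,yaw):
    p,M,s=pose(); sh=M.T@(np.array(xyz)-p)
    # desired tool y at yaw or yaw+180
    out=[]
    for k in (0,180):
        y=np.radians(yaw+k); Y=np.array([np.cos(y),np.sin(y),0]); Zt=np.array([0,0,-1.]); D=np.c_[np.cross(Y,Zt),Y,Zt]
        rv=R.from_matrix(M.T@D).as_rotvec(); out.append(np.degrees(rv))
    print('t %.2f'%s['t'],'p',p.round(4),'yawy %.2f'%yawy(M),'tilt',M[:,2].round(4),'q',np.round(s['q'],3),'F',np.round(s['force'],2),'T',np.round(s['wrist_torque'],2),'op %.4f'%s['opening'])
    print(' shift units tx,ty,tz',(sh/.3).round(4),'turn units',[round(o[2]/180,4) for o in out])
E
python3 - <<'E'
from h import *
plan([.517,-.358,.24],-6.7); print(pose()[1].round(3), robot.pinch_z)
E
```

```text
t 0.15 p [0.14   0.583  0.2178] yawy 76.49 tilt [-4.0e-04 -1.3e-03 -1.0e+00] q [ 1.25   0.131  1.489 -0.     1.523 -0.085] F [ 0.4  -0.38 -0.28] T [ 0.01 -0.03 -0.  ] op 0.0930
 shift units tx,ty,tz [-1.9546 -2.7564 -0.0703] turn units [np.float64(0.4622), np.float64(-0.5378)]
[[-0.972  0.234 -0.   ]
 [ 0.234  0.972 -0.001]
 [ 0.    -0.001 -1.   ]] -0.0188
```

Call:
{"op": "drive_tool", "data": {
  "steps": [
    {"tx":-0.45,"ty":-0.17,"tz":-0.1,"turn":0.23,"jaw":1},
    {"tx":-0.9,"ty":-0.34,"tz":-0.1,"turn":0.46},
    {"tx":-0.9,"ty":-0.34,"tz":-0.1,"turn":0.46},
    {"tx":-0.9,"ty":-0.34,"tz":-0.1,"turn":0.46},
    {"tx":-0.9,"ty":-0.34,"tz":-0.1,"turn":0.46},
    {"tx":-0.9,"ty":-0.34,"tz":-0.1,"turn":0.46},
    {"tx":-0.9,"ty":-0.34,"tz":-0.1,"turn":0.46},
    {"tx":-0.9,"ty":-0.34,"tz":-0.1,"turn":0.46},
    {"tx":-0.9,"ty":-0.34,"tz":-0.1,"turn":0.46},
    {"tx":-0.9,"ty":-0.34,"tz":-0.1,"turn":0.46}
  ]
}}

```text
schema error: expected keys jaw, tx, ty, tz, turn
```

```bash
python3 - <<'E'
from h import *
plan([.45,.10,.25],-6.7);plan([.517,-.358,.25],-6.7)
E
```

```text
t 0.15 p [0.14   0.583  0.2178] yawy 76.49 tilt [-4.0e-04 -1.3e-03 -1.0e+00] q [ 1.25   0.131  1.489 -0.     1.523 -0.085] F [ 0.4  -0.38 -0.28] T [ 0.01 -0.03 -0.  ] op 0.0930
 shift units tx,ty,tz [-1.3808 -1.3242 -0.1056] turn units [np.float64(0.4622), np.float64(-0.5378)]
t 0.15 p [0.14   0.583  0.2178] yawy 76.49 tilt [-4.0e-04 -1.3e-03 -1.0e+00] q [ 1.25   0.131  1.489 -0.     1.523 -0.085] F [ 0.4  -0.38 -0.28] T [ 0.01 -0.03 -0.  ] op 0.0930
 shift units tx,ty,tz [-1.9546 -2.7565 -0.1036] turn units [np.float64(0.4622), np.float64(-0.5378)]
```

Every row needs all the keys.

Call:
{"op": "drive_tool", "data": {
  "steps": [
    {"jaw":1,"tx":-0.9,"ty":-0.34,"tz":-0.1,"turn":0.46},
    {"jaw":1,"tx":-0.9,"ty":-0.34,"tz":-0.1,"turn":0.46},
    {"jaw":1,"tx":-0.9,"ty":-0.34,"tz":-0.1,"turn":0.46},
    {"jaw":1,"tx":-0.9,"ty":-0.34,"tz":-0.1,"turn":0.46},
    {"jaw":1,"tx":-0.9,"ty":-0.34,"tz":-0.1,"turn":0.46},
    {"jaw":1,"tx":-0.9,"ty":-0.34,"tz":-0.1,"turn":0.46},
    {"jaw":1,"tx":-0.9,"ty":-0.34,"tz":-0.1,"turn":0.46},
    {"jaw":1,"tx":-0.9,"ty":-0.34,"tz":-0.1,"turn":0.46},
    {"jaw":1,"tx":-0.9,"ty":-0.34,"tz":-0.1,"turn":0.46},
    {"jaw":1,"tx":-0.9,"ty":-0.34,"tz":-0.1,"turn":0.46}
  ]
}}

```text
t: 1.15
tool_pos: [0.3789, 0.4208, 0.2483]
orientation: [2.347, 2.088, -0.001]
force: [1.0, 0.1, 0.2]
opening: 0.0927
```

```bash
python3 - <<'E'
from h import *
plan([.45,.15,.25],-6.7);plan([.517,-.358,.25],-6.7)
E
```

```text
t 1.15 p [0.3789 0.4208 0.2483] yawy -6.68 tilt [-5.e-04 -5.e-04 -1.e+00] q [ 0.747  0.029  1.541 -0.     1.572  0.864] F [0.99 0.12 0.2 ] T [-0.07  0.08 -0.  ] op 0.0927
 shift units tx,ty,tz [-0.869   0.3403 -0.0055] turn units [np.float64(0.0001), np.float64(-0.9999)]
t 1.15 p [0.3789 0.4208 0.2483] yawy -6.68 tilt [-5.e-04 -5.e-04 -1.e+00] q [ 0.747  0.029  1.541 -0.     1.572  0.864] F [0.99 0.12 0.2 ] T [-0.07  0.08 -0.  ] op 0.0927
 shift units tx,ty,tz [-2.5249  0.7591 -0.0048] turn units [np.float64(0.0001), np.float64(-0.9999)]
```

Call:
{"op": "drive_tool", "data": {
  "steps": [
    {"jaw":1,"tx":-0.9,"ty":0.35,"tz":0,"turn":0},
    {"jaw":1,"tx":-0.9,"ty":0.35,"tz":0,"turn":0},
    {"jaw":1,"tx":-0.9,"ty":0.35,"tz":0,"turn":0},
    {"jaw":1,"tx":-0.9,"ty":0.35,"tz":0,"turn":0},
    {"jaw":1,"tx":-0.9,"ty":0.35,"tz":0,"turn":0},
    {"jaw":1,"tx":-0.9,"ty":0.35,"tz":0,"turn":0}
  ]
}}

```text
t: 1.75
tool_pos: [0.4536, 0.1387, 0.2485]
orientation: [2.341, 2.095, -0.0]
force: [0.6, 0.4, -0.3]
opening: 0.0934
```

Call:
{"op": "drive_tool", "data": {
  "steps": [
    {"jaw":1,"tx":-0.9,"ty":0.3,"tz":0,"turn":0},
    {"jaw":1,"tx":-0.9,"ty":0.3,"tz":0,"turn":0},
    {"jaw":1,"tx":-0.9,"ty":0.3,"tz":0,"turn":0},
    {"jaw":1,"tx":-0.9,"ty":0.3,"tz":0,"turn":0},
    {"jaw":1,"tx":-0.9,"ty":0.3,"tz":0,"turn":0},
    {"jaw":1,"tx":-0.9,"ty":0.3,"tz":0,"turn":0},
    {"jaw":1,"tx":-0.9,"ty":0.3,"tz":0,"turn":0}
  ]
}}

```text
t: 2.45
tool_pos: [0.5131, -0.1411, 0.2479]
orientation: [-2.345, -2.09, 0.002]
force: [0.3, 0.4, 0.1]
opening: 0.0932
```

```bash
python3 - <<'E'
from h import *
plan([.517,-.358,.25],-6.7)
E
```

```text
t 2.45 p [ 0.5131 -0.1411  0.2479] yawy -6.58 tilt [-1.1e-03 -9.0e-04 -1.0e+00] q [-3.640e-01 -6.400e-02  1.633e+00 -1.000e-03  1.572e+00 -2.490e-01] F [0.34 0.41 0.08] T [-0.09  0.08  0.02] op 0.0932
 shift units tx,ty,tz [-0.7169  0.0956 -0.0063] turn units [np.float64(0.0007), np.float64(-0.9993)]
```

Call:
{"op": "drive_tool", "data": {
  "steps": [
    {"jaw":1,"tx":-0.72,"ty":0.1,"tz":0,"turn":0},
    {"jaw":1,"tx":-0.72,"ty":0.1,"tz":0,"turn":0},
    {"jaw":1,"tx":-0.72,"ty":0.1,"tz":0,"turn":0},
    {"jaw":1,"tx":-0.72,"ty":0.1,"tz":0,"turn":0},
    {"jaw":1,"tx":-0.72,"ty":0.1,"tz":0,"turn":0},
    {"jaw":1,"tx":-0.72,"ty":0.1,"tz":0,"turn":0},
    {"jaw":1,"tx":-0.72,"ty":0.1,"tz":0,"turn":0}
  ]
}}

```text
t: 3.15
tool_pos: [0.5194, -0.3541, 0.2481]
orientation: [-2.34, -2.095, -0.001]
force: [0.9, -0.5, 0.1]
opening: 0.093
```

```bash
python3 - <<'E'
from h import *
plan([.517,-.358,.106],-6.7)
c,im,d=snap('wrist','w1'); print(c['eye'])
E
```

```text
t 3.15 p [ 0.5194 -0.3541  0.2481] yawy -6.32 tilt [-6.0e-04  1.3e-03 -1.0e+00] q [-6.800e-01  1.990e-01  1.359e+00  1.000e-03  1.585e+00 -5.700e-01] F [ 0.9  -0.49  0.14] T [-0.04  0.07 -0.03] op 0.0930
 shift units tx,ty,tz [-0.0145 -0.0062  0.4737] turn units [np.float64(0.0021), np.float64(-0.9979)]
[ 0.52657664 -0.28663933  0.41351957]
```

View pics/w1.png

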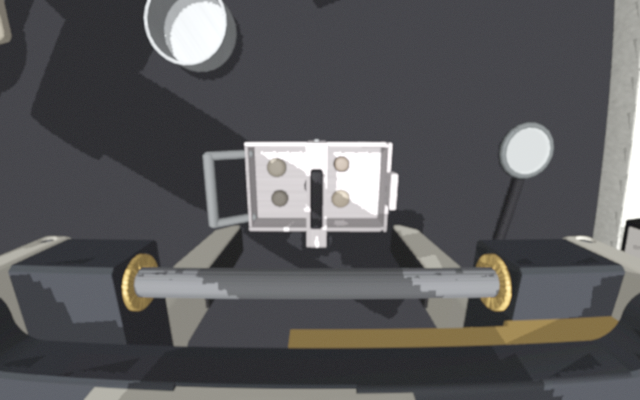

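The wrist view shows the pan square to the picture: block at (317,199), handle at (212,190) and tab at (393,190). I'll measure it here.

```bash
python3 - <<'E'
from h import *
c,im,d=load('w1'); P=cloud(c,d); Z=P[...,2]
m=np.zeros(Z.shape,bool); m[130:255,200:410]=True
V=im.max(2)
mb=m&(V<60)&(Z>.11)&(Z<.15)
v,u=np.nonzero(mb)
print(mb.sum(),u.min(),u.max(),v.min(),v.max(), np.nanpercentile(Z[mb],[5,50,95]))
q=plane(c,np.c_[u,v],.13); r=cv2.minAreaRect(q[:,:2].astype(np.float32)*1000); print('block',r,q.mean(0))
print('strap w', P[160,295:340].round(3)[::4].tolist())
rim=m&(Z>.055)&(Z<.07)
v,u=np.nonzero(rim); q=plane(c,np.c_[u,v],.063); print('rim',cv2.minAreaRect(q[:,:2].astype(np.float32)*1000))
h=m&(Z>.07)&(Z<.092)
for n,(a,b) in {'bar':(200,225),'tab':(386,402)}.items():
    k=h.copy(); k[:,:a]=0; k[:,b:]=0; q=P[k]; print(n,k.sum(),q.mean(0),cv2.minAreaRect(q[:,:2].astype(np.float32)*1000))
cv2.imwrite('pics/w1c.png',cv2.resize(im[130:260,195:410],None,fx=3.6,fy=3.6,interpolation=cv2.INTER_CUBIC))
E
```

```text
340 312 320 171 226 [0.12833424 0.12939042 0.13049927]
block ((517.8966674804688, -356.14208984375), (58.3692741394043, 8.446771621704102), 83.7297134399414) [ 0.51757811 -0.35959348  0.13      ]
strap w [[0.492, -0.324, 0.02], [0.497, -0.325, 0.02], [0.503, -0.326, 0.021], [0.513, -0.317, 0.113], [0.517, -0.317, 0.112], [0.521, -0.318, 0.112], [0.525, -0.318, 0.112], [0.529, -0.319, 0.112], [0.536, -0.329, 0.021], [0.541, -0.33, 0.019], [0.546, -0.329, 0.033], [0.551, -0.329, 0.038]]
rim ((506.70904541015625, -355.88336181640625), (117.32872009277344, 213.18206787109375), 82.322998046875)
bar 868 [ 0.39431603 -0.33893229  0.08260358] ((394.3587951660156, -343.3246765136719), (92.97219848632812, 22.21976089477539), 80.18824005126953)
tab 319 [ 0.6079589  -0.3682544   0.08206512] ((609.4325561523438, -368.3912353515625), (43.16120529174805, 8.414315223693848), 83.6404037475586)
```

View pics/w1c.png

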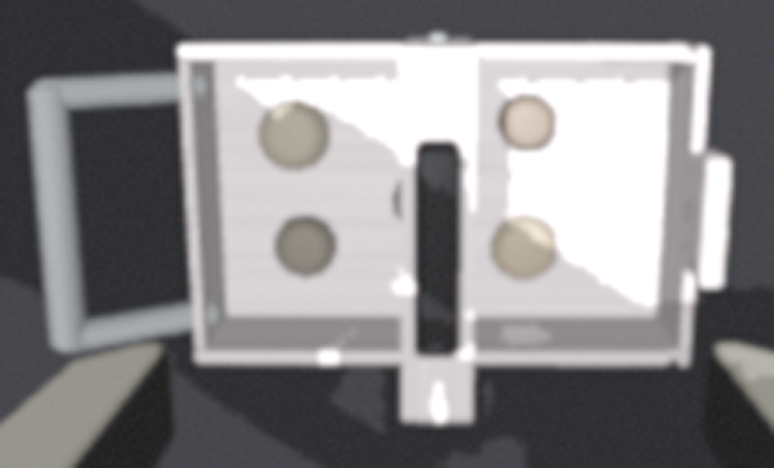

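```bash
python3 - <<'E'
from h import *
c,im,d=load('w1'); P=cloud(c,d)
for v in (155,165,175,190,205,220,230,238): print(v,[(u,int(im[v,u].max()),*(P[v,u,[0,2]]*1000).round(0).astype(int)) for u in range(302,332,2)])
E
```

```text
155 [(302, 255, np.int64(502), np.int64(20)), (304, 255, np.int64(505), np.int64(20)), (306, 255, np.int64(512), np.int64(113)), (308, 255, np.int64(514), np.int64(112)), (310, 255, np.int64(516), np.int64(111)), (312, 255, np.int64(518), np.int64(112)), (314, 255, np.int64(521), np.int64(113)), (316, 255, np.int64(523), np.int64(111)), (318, 255, np.int64(525), np.int64(113)), (320, 255, np.int64(527), np.int64(111)), (322, 255, np.int64(529), np.int64(112)), (324, 255, np.int64(531), np.int64(112)), (326, 255, np.int64(533), np.int64(114)), (328, 228, np.int64(538), np.int64(19)), (330, 221, np.int64(541), np.int64(22))]
165 [(302, 255, np.int64(501), np.int64(21)), (304, 255, np.int64(503), np.int64(21)), (306, 255, np.int64(511), np.int64(113)), (308, 255, np.int64(513), np.int64(113)), (310, 255, np.int64(515), np.int64(113)), (312, 255, np.int64(517), np.int64(111)), (314, 255, np.int64(519), np.int64(112)), (316, 255, np.int64(522), np.int64(113)), (318, 255, np.int64(524), np.int64(112)), (320, 255, np.int64(526), np.int64(112)), (322, 255, np.int64(528), np.int64(111)), (324
[... 3212 characters left out ...]
8, 187, np.int64(527), np.int64(65)), (330, 188, np.int64(530), np.int64(65))]
238 [(302, 55, np.int64(485), np.int64(-2)), (304, 53, np.int64(488), np.int64(0)), (306, 157, np.int64(492), np.int64(1)), (308, 212, np.int64(503), np.int64(112)), (310, 213, np.int64(506), np.int64(112)), (312, 217, np.int64(508), np.int64(112)), (314, 223, np.int64(510), np.int64(114)), (316, 255, np.int64(512), np.int64(113)), (318, 237, np.int64(515), np.int64(112)), (320, 213, np.int64(517), np.int64(113)), (322, 215, np.int64(519), np.int64(112)), (324, 213, np.int64(521), np.int64(113)), (326, 147, np.int64(523), np.int64(-1)), (328, 59, np.int64(526), np.int64(-1)), (330, 75, np.int64(529), np.int64(0))]
```

Call:
{"op": "drive_tool", "data": {
  "steps": [
    {"jaw":0.6,"tx":-0.014,"ty":-0.004,"tz":0.05,"turn":0},
    {"jaw":0.6,"tx":-0.014,"ty":-0.004,"tz":0.15,"turn":0},
    {"jaw":0.6,"tx":-0.014,"ty":-0.004,"tz":0.25,"turn":0},
    {"jaw":0.6,"tx":-0.014,"ty":-0.004,"tz":0.33,"turn":0},
    {"jaw":0.6,"tx":-0.014,"ty":-0.004,"tz":0.38,"turn":0},
    {"jaw":0.6,"tx":-0.014,"ty":-0.004,"tz":0.38,"turn":0},
    {"jaw":0.6,"tx":-0.014,"ty":-0.004,"tz":0.38,"turn":0}
  ]
}}

```text
t: 3.9
tool_pos: [0.518, -0.3587, 0.1352]
orientation: [2.339, 2.096, 0.0]
force: [-0.5, 0.3, 1.0]
opening: 0.0557
```

```bash
python3 - <<'E'
from h import *
plan([.5178,-.358,.1155],-6.5)
E
```

```text
t 3.90 p [ 0.518  -0.3587  0.1352] yawy -6.28 tilt [ 3.e-04 -2.e-04 -1.e+00] q [-0.687  0.261  1.495  0.     1.386 -0.577] F [-0.46  0.29  1.04] T [-0.05  0.08 -0.01] op 0.0557
 shift units tx,ty,tz [ 0.0024 -0.001   0.0656] turn units [np.float64(0.0012), np.float64(-0.9988)]
```

Call:
{"op": "drive_tool", "data": {
  "steps": [
    {"jaw":0.6,"tx":0,"ty":0,"tz":0.04,"turn":0},
    {"jaw":0.6,"tx":0,"ty":0,"tz":0.065,"turn":0},
    {"jaw":0.6,"tx":0,"ty":0,"tz":0.065,"turn":0},
    {"jaw":0.3,"tx":0,"ty":0,"tz":0.065,"turn":0},
    {"jaw":0.1,"tx":0,"ty":0,"tz":0.065,"turn":0},
    {"jaw":0,"tx":0,"ty":0,"tz":0.065,"turn":0},
    {"jaw":0,"tx":0,"ty":0,"tz":0.065,"turn":0},
    {"jaw":0,"tx":0,"ty":0,"tz":0.065,"turn":0},
    {"jaw":0,"tx":0,"ty":0,"tz":0.065,"turn":0}
  ],
  "force": 45
}}

```text
t: 4.8
tool_pos: [0.5182, -0.3591, 0.1154]
orientation: [2.34, 2.095, 0.001]
force: [0.9, -1.4, -6.7]
opening: 0.0136
```

```bash
python3 - <<'E'
from h import *
plan([.5178,-.358,.1155],-6.5)
E
```

```text
t 4.80 p [ 0.5182 -0.3591  0.1154] yawy -6.31 tilt [ 1.e-03 -4.e-04 -1.e+00] q [-0.688  0.278  1.512  0.     1.351 -0.578] F [ 0.86 -1.35 -6.73] T [-0.08 -0.03  0.03] op 0.0136
 shift units tx,ty,tz [ 0.0036 -0.0016 -0.0003] turn units [np.float64(0.0011), np.float64(-0.9989)]
```

Call:
{"op": "drive_tool", "data": {
  "steps": [
    {"jaw":0,"tx":0,"ty":0,"tz":-0.01,"turn":0},
    {"jaw":0,"tx":0,"ty":0,"tz":-0.03,"turn":0},
    {"jaw":0,"tx":0,"ty":0,"tz":-0.06,"turn":0},
    {"jaw":0,"tx":0,"ty":0,"tz":-0.09,"turn":0},
    {"jaw":0,"tx":0,"ty":0,"tz":-0.1,"turn":0},
    {"jaw":0,"tx":0,"ty":0,"tz":-0.1,"turn":0},
    {"jaw":0,"tx":0,"ty":0,"tz":-0.1,"turn":0}
  ]
}}

```text
t: 5.5
tool_pos: [0.5177, -0.359, 0.1451]
orientation: [2.34, 2.096, 0.0]
force: [0.9, 0.1, -6.6]
opening: 0.0137
```

```bash
python3 - <<'E'
from h import *
plan([.5178,-.358,.24],-6.5)
snap('wrist','w2')
c,im,d=snap('scene','s2')
cv2.imwrite('pics/s2c.png',cv2.resize(im[100:320,130:330],None,fx=2.7,fy=2.7))
E
```

```text
t 5.50 p [ 0.5177 -0.359   0.1451] yawy -6.31 tilt [ 0. -0. -1.] q [-0.688  0.253  1.485 -0.     1.404 -0.578] F [ 0.95  0.08 -6.59] T [-0.08  0.09 -0.05] op 0.0137
 shift units tx,ty,tz [ 3.400e-03 -1.000e-04 -3.162e-01] turn units [np.float64(0.001), np.float64(-0.999)]
```

View pics/w2.png

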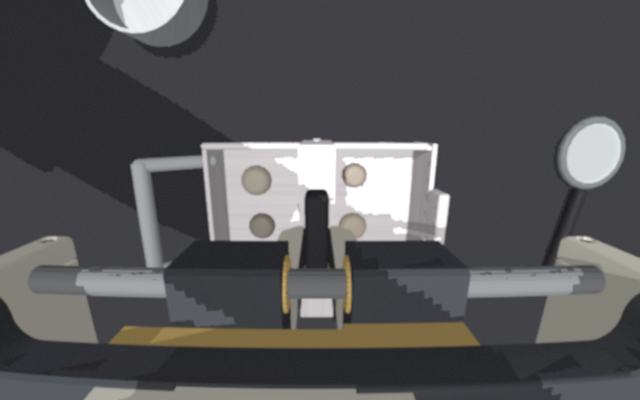

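View pics/s2c.png

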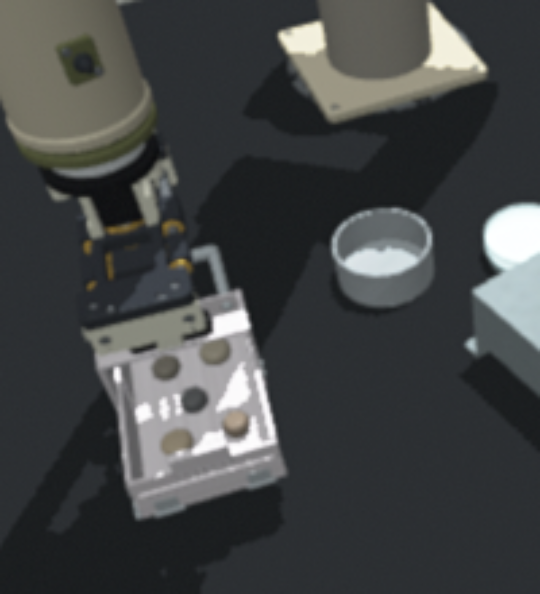

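Call:
{"op": "drive_tool", "data": {
  "steps": [
    {"jaw":0,"tx":0,"ty":0,"tz":-0.03,"turn":0},
    {"jaw":0,"tx":0,"ty":0,"tz":-0.09,"turn":0},
    {"jaw":0,"tx":0.03,"ty":0.015,"tz":-0.16,"turn":-0.01},
    {"jaw":0,"tx":0.08,"ty":0.04,"tz":-0.23,"turn":-0.03},
    {"jaw":0,"tx":0.15,"ty":0.075,"tz":-0.3,"turn":-0.06},
    {"jaw":0,"tx":0.22,"ty":0.11,"tz":-0.35,"turn":-0.09},
    {"jaw":0,"tx":0.29,"ty":0.145,"tz":-0.38,"turn":-0.12},
    {"jaw":0,"tx":0.36,"ty":0.18,"tz":-0.39,"turn":-0.15},
    {"jaw":0,"tx":0.43,"ty":0.215,"tz":-0.39,"turn":-0.18},
    {"jaw":0,"tx":0.5,"ty":0.25,"tz":-0.39,"turn":-0.21},
    {"jaw":0,"tx":0.56,"ty":0.28,"tz":-0.39,"turn":-0.24},
    {"jaw":0,"tx":0.6,"ty":0.3,"tz":-0.39,"turn":-0.26}
  ]
}}

```text
t: 6.8
tool_pos: [0.6277, -0.1884, 0.2626]
orientation: [1.309, 2.856, 0.001]
force: [-0.0, -0.3, -7.8]
opening: 0.0135
```

Call:
{"op": "drive_tool", "data": {
  "steps": [
    {"jaw":0,"tx":0,"ty":0,"tz":0,"turn":-0.025},
    {"jaw":0,"tx":0,"ty":0,"tz":0,"turn":-0.06},
    {"jaw":0,"tx":0,"ty":0,"tz":0,"turn":-0.095},
    {"jaw":0,"tx":0,"ty":0,"tz":0,"turn":-0.13},
    {"jaw":0,"tx":0,"ty":0,"tz":0,"turn":-0.165},
    {"jaw":0,"tx":0,"ty":0,"tz":0,"turn":-0.2},
    {"jaw":0,"tx":0,"ty":0,"tz":0,"turn":-0.235},
    {"jaw":0,"tx":0,"ty":0,"tz":0,"turn":-0.27},
    {"jaw":0,"tx":0,"ty":0,"tz":0,"turn":-0.3},
    {"jaw":0,"tx":0,"ty":0,"tz":0,"turn":-0.325},
    {"jaw":0,"tx":0,"ty":0,"tz":0,"turn":-0.343},
    {"jaw":0,"tx":0,"ty":0,"tz":0,"turn":-0.35}
  ]
}}

```text
t: 8.0
tool_pos: [0.6269, -0.19, 0.2626]
orientation: [-0.372, 3.119, -0.0]
force: [0.7, -0.4, -7.6]
opening: 0.0135
```

```bash
python3 - <<'E'
from h import *
plan([.580,.0077,.24],103.6)
snap('wrist','w3')
E
```

```text
t 8.00 p [ 0.6269 -0.19    0.2626] yawy 103.58 tilt [ 1.e-04 -1.e-04 -1.e+00] q [-0.372  0.267  1.254 -0.     1.62  -2.18 ] F [ 0.69 -0.39 -7.59] T [0.05 0.05 0.05] op 0.0135
 shift units tx,ty,tz [-0.0027  0.6774  0.0751] turn units [np.float64(-0.0001), np.float64(0.9999)]
```

View pics/w3.png

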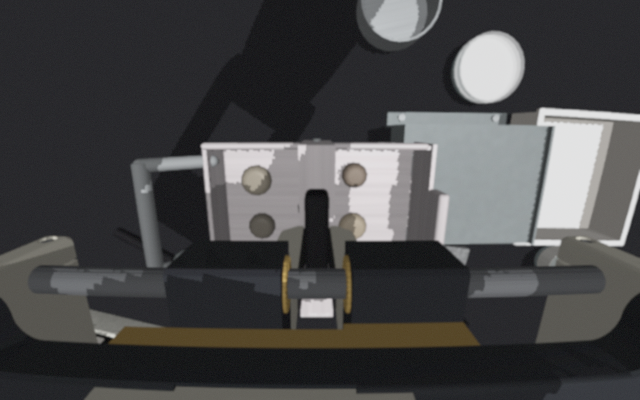

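The picture shows the lip running along column ~548, with the deck's left edge at row ~125 and its right edge at row ~244. The pan is level in the grip and the pebbles have not moved.

```bash
python3 - <<'E'
from h import *
c,im,d=load('w3'); P=cloud(c,d); Z=P[...,2]
h=np.radians(103.6); H=np.array([np.cos(h),np.sin(h)]); L=np.array([-H[1],H[0]])
O=np.array([.58,.0077])
X=(P[...,:2]-O)@H; Y=(P[...,:2]-O)@L
print('deck z',np.nanmedian(Z[150:230,470:530]))
for v in range(130,240,8):
    u=[u for u in range(525,565) if .080<Z[v,u]<.105]
    lip=[uu for uu in u if Z[v,uu]>.0945]
    print(v,'max deck X',np.round(X[v,u].max(),4),'lip X',X[v,lip].min().round(4) if lip else None,X[v,lip].max().round(4) if lip else None,len(lip), [(uu,int(im[v,uu].max()),int(Z[v,uu]*1e4)) for uu in range(541,552)] if v in(146,210) else '')
for u in (470,490,510,530):
    k=[v for v in range(100,260) if .084<Z[v,u]<.094]
    print(u,k[0],k[-1],'Y',Y[k[0],u].round(4),Y[k[-1],u].round(4))
m=(Z>.054)&(Z<.066)&(X>.06); m[:, :500]=0
print('box X range',np.nanpercentile(X[m],[0,1,50]),'Y',np.nanpercentile(Y[m],[0.5,99.5]))
E
```

```text
deck z 0.08901622276478549
130 max deck X 0.0779 lip X 0.0757 0.0779 4 
138 max deck X 0.0778 lip X 0.075 0.0778 3 
146 max deck X 0.0771 lip X 0.0758 0.0771 3 [(541, 161, 891), (542, 156, 889), (543, 140, 903), (544, 110, 899), (545, 84, 902), (546, 63, 917), (547, 63, 926), (548, 76, 938), (549, 116, 958), (550, 155, 963), (551, 187, 972)]
154 max deck X 0.079 lip X 0.0751 0.079 4 
162 max deck X 0.0787 lip X 0.0765 0.0787 3 
170 max deck X 0.0783 lip X 0.0775 0.0783 2 
178 max deck X 0.0779 lip X 0.0753 0.0779 3 
186 max deck X 0.079 lip X 0.0756 0.079 3 
194 max deck X 0.0804 lip X 0.0756 0.0804 4 
202 max deck X 0.0788 lip X 0.0752 0.0788 4 
210 max deck X 0.0784 lip X 0.0773 0.0776 2 [(541, 220, 15), (542, 226, 27), (543, 227, 22), (544, 226, 39), (545, 227, 25), (546, 227, 38), (547, 227, 31), (548, 227, 29), (549, 227, 26), (550, 226, 15), (551, 227, 24)]
218 max deck X 0.0795 lip X 0.0759 0.0795 3 
226 max deck X 0.0785 lip X 0.0761 0.0785 3 
234 max deck X 0.0794 lip X 0.077 0.0794 3 
470 125 243 Y 0.0746 -0.0745
490 124 243 Y 0.0761 -0.0743
510 125 242 Y 0.0753 -0.0736
530 125 243 Y 0.0759 -0.0736
box X range [0.08086048 0.08406576 0.20072437] Y [-0.09202967  0.09762572]
```

Call:
{"op": "drive_tool", "data": {
  "steps": [
    {"jaw":0,"tx":-0.003,"ty":0.03,"tz":0,"turn":-0.002},
    {"jaw":0,"tx":-0.003,"ty":0.09,"tz":0,"turn":-0.002},
    {"jaw":0,"tx":-0.003,"ty":0.17,"tz":0,"turn":-0.002},
    {"jaw":0,"tx":-0.003,"ty":0.26,"tz":0,"turn":-0.002},
    {"jaw":0,"tx":-0.003,"ty":0.35,"tz":0,"turn":-0.002},
    {"jaw":0,"tx":-0.003,"ty":0.44,"tz":0,"turn":-0.002},
    {"jaw":0,"tx":-0.003,"ty":0.52,"tz":0,"turn":-0.002},
    {"jaw":0,"tx":-0.003,"ty":0.59,"tz":0.03,"turn":-0.002},
    {"jaw":0,"tx":-0.003,"ty":0.64,"tz":0.07,"turn":-0.002},
    {"jaw":0,"tx":-0.003,"ty":0.667,"tz":0.1,"turn":-0.002},
    {"jaw":0,"tx":-0.003,"ty":0.667,"tz":0.12,"turn":-0.002},
    {"jaw":0,"tx":-0.003,"ty":0.667,"tz":0.12,"turn":-0.002}
  ]
}}

```text
t: 9.25
tool_pos: [0.5804, 0.0045, 0.2245]
orientation: [0.378, -3.116, 0.0]
force: [-0.2, 0.3, -6.3]
opening: 0.0133
```

```bash
python3 - <<'E'
from h import *
plan([.5807,.0048,.2055],104)
snap('wrist','w4'); c,im,d=snap('scene','s4')
cv2.imwrite('pics/s4c.png',cv2.resize(im[90:290,270:490],None,fx=3,fy=3))
E
```

```text
t 9.25 p [0.5804 0.0045 0.2245] yawy 103.84 tilt [-2.5e-03 -3.0e-04 -1.0e+00] q [-8.000e-02  7.800e-02  1.534e+00 -1.000e-03  1.532e+00 -1.893e+00] F [-0.19  0.29 -6.26] T [0.01 0.04 0.01] op 0.0133
 shift units tx,ty,tz [-0.0015  0.0008  0.0632] turn units [np.float64(-0.0009), np.float64(0.9991)]
```

View pics/w4.png

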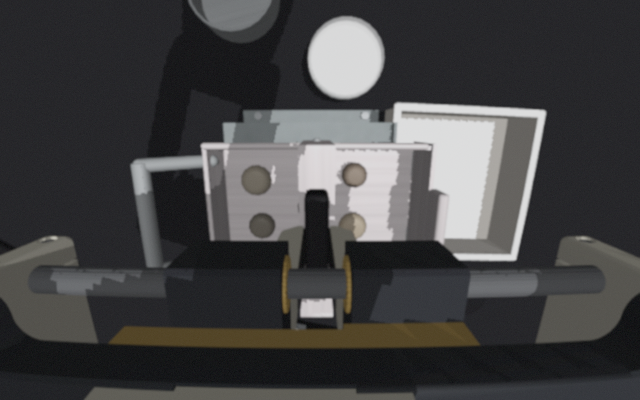

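View pics/s4c.png

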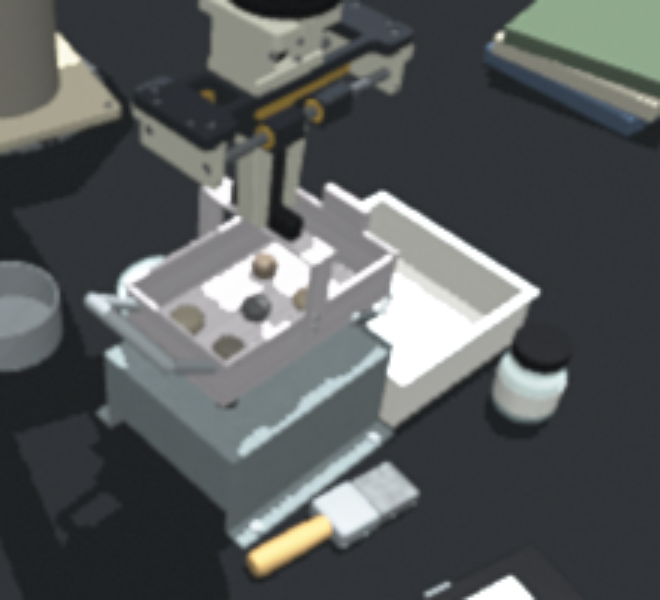

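Call:
{"op": "drive_tool", "data": {
  "steps": [
    {"jaw":0,"tx":-0.001,"ty":0,"tz":0.01,"turn":-0.001},
    {"jaw":0,"tx":-0.001,"ty":0,"tz":0.025,"turn":-0.001},
    {"jaw":0,"tx":-0.001,"ty":0,"tz":0.038,"turn":-0.001},
    {"jaw":0,"tx":-0.001,"ty":0,"tz":0.045,"turn":-0.001},
    {"jaw":0,"tx":-0.001,"ty":0,"tz":0.05,"turn":-0.001},
    {"jaw":0,"tx":-0.001,"ty":0,"tz":0.052,"turn":-0.001},
    {"jaw":0,"tx":-0.001,"ty":0,"tz":0.052,"turn":-0.001}
  ]
}}

```text
t: 10.05
tool_pos: [0.5815, 0.0049, 0.2105]
orientation: [0.384, -3.118, 0.0]
force: [-0.1, 0.3, -6.8]
opening: 0.0138
```

```bash
python3 - <<'E'
from h import *
plan([.5807,.0048,.2055],104)
c,im,d=snap('scene','s5')
cv2.imwrite('pics/s5c.png',cv2.resize(im[110:260,300:450],None,fx=4,fy=4,interpolation=cv2.INTER_CUBIC))
E
```

```text
t 10.05 p [0.5815 0.0049 0.2105] yawy 104.04 tilt [-0. -0. -1.] q [-0.08   0.084  1.552 -0.     1.505 -1.896] F [-0.08  0.34 -6.75] T [ 0.04  0.02 -0.03] op 0.0138
 shift units tx,ty,tz [0.0025 0.0004 0.0167] turn units [np.float64(0.0002), np.float64(-0.9998)]
```

View pics/s5c.png

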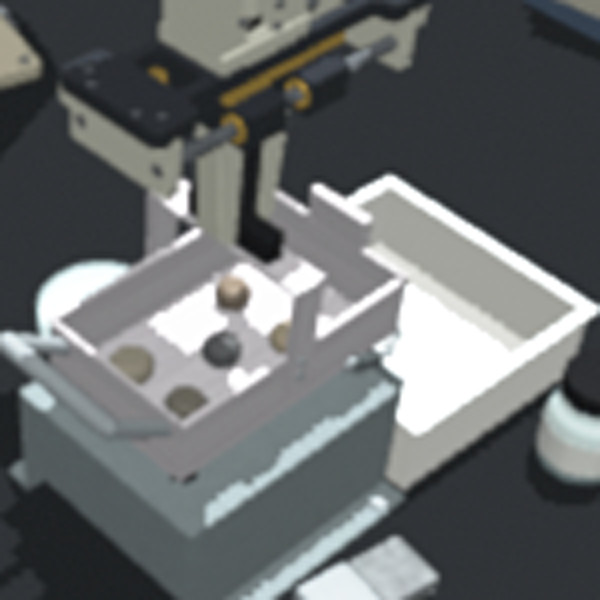

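Still about 5 mm up. The foot bar, at (375,355) in the crop, sits just inside the lip. I'll lower it slowly.

Call:
{"op": "drive_tool", "data": {
  "steps": [
    {"jaw":0,"tx":0.002,"ty":0,"tz":0.004,"turn":0},
    {"jaw":0,"tx":0.002,"ty":0,"tz":0.008,"turn":0},
    {"jaw":0,"tx":0.002,"ty":0,"tz":0.012,"turn":0},
    {"jaw":0,"tx":0.002,"ty":0,"tz":0.014,"turn":0},
    {"jaw":0,"tx":0.002,"ty":0,"tz":0.016,"turn":0},
    {"jaw":0,"tx":0.002,"ty":0,"tz":0.016,"turn":0},
    {"jaw":0,"tx":0.002,"ty":0,"tz":0.016,"turn":0}
  ]
}}

```text
t: 10.8
tool_pos: [0.5809, 0.0047, 0.2057]
orientation: [-0.384, 3.118, 0.0]
force: [-0.4, 0.6, -7.5]
opening: 0.0133
```

Call:
{"op": "drive_tool", "data": {
  "steps": [
    {"jaw":0,"tx":0,"ty":0,"tz":0.002,"turn":0},
    {"jaw":0,"tx":0,"ty":0,"tz":0.004,"turn":0},
    {"jaw":0,"tx":0,"ty":0,"tz":0.004,"turn":0}
  ]
}}

```text
t: 11.1
tool_pos: [0.5811, 0.0047, 0.2052]
orientation: [-0.384, 3.117, -0.0]
force: [-2.6, 0.7, -1.6]
opening: 0.0133
```

Call:
{"op": "drive_tool", "data": {
  "steps": [
    {"jaw":0,"tx":0,"ty":0,"tz":0.001,"turn":0},
    {"jaw":0,"tx":0,"ty":0,"tz":0.001,"turn":0}
  ]
}}

```text
t: 11.3
tool_pos: [0.5811, 0.0048, 0.2052]
orientation: [-0.384, 3.117, -0.0]
force: [-3.8, 1.1, 3.2]
opening: 0.0134
```

```bash
python3 - <<'E'
from h import *
plan([.5807,.0048,.2055],104)
E
```

```text
t 11.30 p [0.5811 0.0048 0.2052] yawy 104.03 tilt [ 0.001  0.    -1.   ] q [-0.08   0.085  1.561  0.     1.494 -1.896] F [-3.8   1.1   3.19] T [0.28 0.78 0.02] op 0.0134
 shift units tx,ty,tz [ 0.0013  0.0005 -0.0009] turn units [np.float64(0.0002), np.float64(-0.9998)]
```

Call:
{"op": "drive_tool", "data": {
  "steps": [
    {"jaw":0.2,"tx":0,"ty":0,"tz":0,"turn":0},
    {"jaw":0.4,"tx":0,"ty":0,"tz":0,"turn":0},
    {"jaw":0.5,"tx":0,"ty":0,"tz":0,"turn":0},
    {"jaw":0.5,"tx":0,"ty":0,"tz":0,"turn":0},
    {"jaw":0.5,"tx":0,"ty":0,"tz":-0.03,"turn":0},
    {"jaw":0.5,"tx":0,"ty":0,"tz":-0.1,"turn":0},
    {"jaw":0.5,"tx":0,"ty":0,"tz":-0.2,"turn":0},
    {"jaw":0.5,"tx":0,"ty":0,"tz":-0.3,"turn":0},
    {"jaw":0.5,"tx":0,"ty":0,"tz":-0.35,"turn":0},
    {"jaw":0.5,"tx":0,"ty":0,"tz":-0.35,"turn":0},
    {"jaw":0.5,"tx":0,"ty":0,"tz":-0.35,"turn":0}
  ]
}}

```text
t: 12.4
tool_pos: [0.5808, 0.0047, 0.3084]
orientation: [0.384, -3.118, -0.0]
force: [-0.3, -0.7, -0.1]
opening: 0.0469
```

```bash
python3 - <<'E'
from h import *
plan([.5807,.0048,.2055],104)
snap('wrist','w6')
c,im,d=snap('scene','s6')
cv2.imwrite('pics/s6c.png',cv2.resize(im[110:260,300:450],None,fx=4,fy=4,interpolation=cv2.INTER_CUBIC))
E
```

```text
t 12.40 p [0.5808 0.0047 0.3084] yawy 104.03 tilt [-5.e-04  0.e+00 -1.e+00] q [-0.08   0.059  1.402  0.     1.681 -1.896] F [-0.3  -0.66 -0.09] T [-0.01  0.01 -0.01] op 0.0469
 shift units tx,ty,tz [1.00e-04 4.00e-04 3.43e-01] turn units [np.float64(0.0002), np.float64(-0.9998)]
```

View pics/s6c.png

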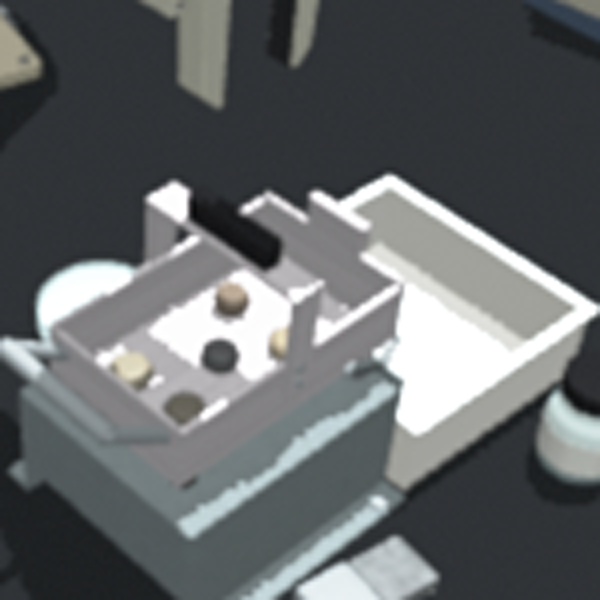

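View pics/w6.png

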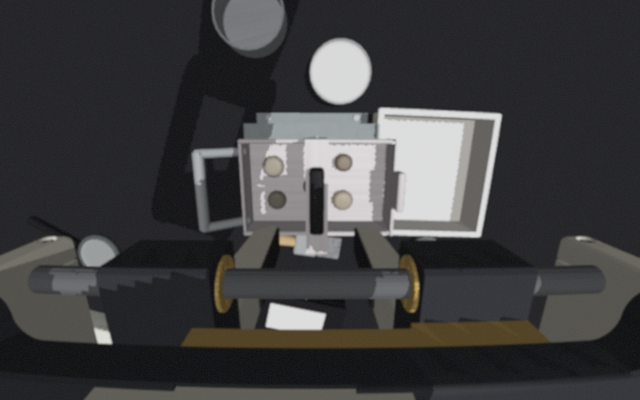

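```bash
python3 - <<'E'
from h import *
c,im,d=load('w6'); P=cloud(c,d); Z=P[...,2]
h=np.radians(104); H=np.array([np.cos(h),np.sin(h)]); L=np.array([-H[1],H[0]])
O=np.array([.58,.0077])
X=(P[...,:2]-O)@H; Y=(P[...,:2]-O)@L
V=im.max(2)
m=np.zeros(Z.shape,bool); m[125:245,180:420]=1
b=m&(V<70)&(Z>.205)&(Z<.225); print('block',b.sum(),X[b].mean(),Y[b].mean(),np.median(Z[b]),X[b].min(),X[b].max())
rim=m&(Z>.145)&(Z<.16)
for n,k in {'rear':rim&(X<-.078)&(X>-.096),'front':rim&(X>.075)&(X<.1),'left':rim&(Y>.048)&(Y<.065),'right':rim&(Y<-.048)}.items():
    print(n,k.sum(),'X',X[k].mean().round(4),X[k].min().round(4),X[k].max().round(4),'Y',Y[k].mean().round(4),Y[k].min().round(4),Y[k].max().round(4),'z',np.median(Z[k]).round(4))
lr=rim&(Y>.05)&(Y<.062)
print('left rim slope',np.polyfit(X[lr],Z[lr],1),'yaw dev deg',np.degrees(np.polyfit(X[lr],Y[lr],1)[0]))
t=m&(Z>.16)&(Z<.185)&(X>.08); print('tab',t.sum(),X[t].mean(),Y[t].mean(),X[t].min(),X[t].max(),Z[t].max())
t=m&(Z>.155)&(Z<.18)&(X<-.115);t[:,206:]=0
print('bar',t.sum(),X[t].mean(),X[t].min(),X[t].max(),Y[t].min(),Y[t].max(),np.percentile(Z[t],[5,50,95]))
print('bar line yaw dev',np.degrees(np.polyfit(Y[t],X[t],1)[0]))
E
```

```text
block 855 -0.002229525663838568 0.002585898462685744 0.21905229356885758 -0.00811101404834473 0.004202727579876737
rear 532 X -0.0881 -0.0959 -0.078 Y 0.0036 -0.0549 0.0573 z 0.1517
front 476 X 0.0854 0.0751 0.0909 Y 0.0027 -0.0548 0.0573 z 0.1536
left 731 X -0.0011 -0.0906 0.0886 Y 0.0548 0.048 0.0591 z 0.1541
right 437 X -0.0002 -0.0905 0.089 Y -0.0527 -0.0561 -0.0481 z 0.1533
left rim slope [-0.00198855  0.15411567] yaw dev deg -0.015711825191516763
tab 382 0.08817734622517269 0.0017973662566514107 0.0848924111219114 0.09402175848896119 0.1767357910715333
bar 844 -0.12864531447500538 -0.13592677746852305 -0.12120456513747159 -0.04464511301047477 0.04771063368551649 [0.1697393  0.17411752 0.1757946 ]
bar line yaw dev 1.835288492731007
```

Pan seated: centre about 2 mm behind nominal, rims at about 0.153 so it is level, foot bar behind the lip. Next I turn the tool 90° and push the tab out.

Call:
{"op": "drive_tool", "data": {
  "steps": [
    {"jaw":0,"tx":0,"ty":0.06,"tz":0,"turn":0.04},
    {"jaw":0,"tx":0,"ty":0.12,"tz":0,"turn":0.1},
    {"jaw":0,"tx":0,"ty":0.18,"tz":0,"turn":0.15},
    {"jaw":0,"tx":0,"ty":0.193,"tz":0,"turn":0.2},
    {"jaw":0,"tx":0,"ty":0.193,"tz":0,"turn":0.25},
    {"jaw":0,"tx":0,"ty":0.193,"tz":0,"turn":0.3},
    {"jaw":0,"tx":0,"ty":0.193,"tz":0,"turn":0.35},
    {"jaw":0,"tx":0,"ty":0.193,"tz":0,"turn":0.4},
    {"jaw":0,"tx":0,"ty":0.193,"tz":0,"turn":0.45},
    {"jaw":0,"tx":0,"ty":0.193,"tz":0,"turn":0.5},
    {"jaw":0,"tx":0,"ty":0.193,"tz":0,"turn":0.5},
    {"jaw":0,"tx":0,"ty":0.193,"tz":0,"turn":0.5}
  ]
}}

```text
t: 13.7
tool_pos: [0.5662, 0.0608, 0.3073]
orientation: [-1.934, -2.473, 0.003]
force: [-0.5, 0.4, -0.7]
opening: 0.0002
```

```bash
cat >> h.py <<'E'
_h=np.radians(104); H=np.array([np.cos(_h),np.sin(_h)]); L=np.array([-H[1],H[0]]); O=np.array([.58,.0077])
def st(X,Y,z): return np.r_[O+X*H+Y*L,z]
E
python3 - <<'E'
from h import *
plan(st(.055,.002,.145),14)
snap('wrist','w7')
E
```

```text
t 13.70 p [0.5662 0.0608 0.3073] yawy 13.94 tilt [-2.9e-03 -1.0e-04 -1.0e+00] q [ 0.017  0.031  1.433 -0.     1.681 -0.226] F [-0.48  0.43 -0.67] T [-0.02  0.07 -0.04] op 0.0002
 shift units tx,ty,tz [-1.000e-04 -3.300e-03  5.411e-01] turn units [np.float64(-0.0003), np.float64(0.9997)]
```

View pics/w7.png

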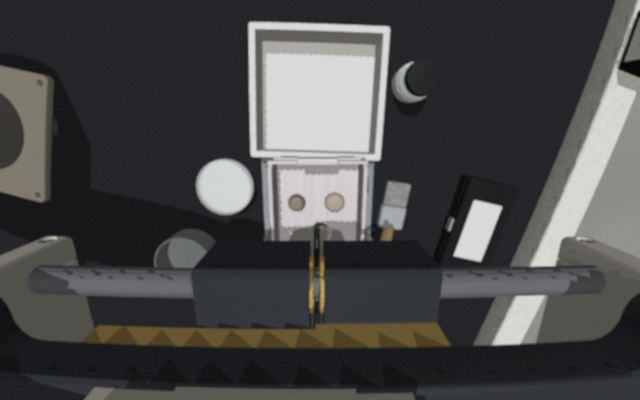

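Call:
{"op": "drive_tool", "data": {
  "steps": [
    {"jaw":0,"tx":0,"ty":0,"tz":0.08,"turn":0},
    {"jaw":0,"tx":0,"ty":0,"tz":0.2,"turn":0},
    {"jaw":0,"tx":0,"ty":0,"tz":0.32,"turn":0},
    {"jaw":0,"tx":0,"ty":0,"tz":0.43,"turn":0},
    {"jaw":0,"tx":0,"ty":0,"tz":0.51,"turn":0},
    {"jaw":0,"tx":0,"ty":0,"tz":0.54,"turn":0},
    {"jaw":0,"tx":0,"ty":0,"tz":0.54,"turn":0},
    {"jaw":0,"tx":0,"ty":0,"tz":0.54,"turn":0}
  ]
}}

```text
t: 14.55
tool_pos: [0.5675, 0.0609, 0.1484]
orientation: [1.932, 2.476, 0.001]
force: [-0.4, -0.1, 0.1]
opening: 0.0003
```

Call:
{"op": "drive_tool", "data": {
  "steps": [
    {"jaw":0,"tx":0.03,"ty":0,"tz":0,"turn":0},
    {"jaw":0,"tx":0.06,"ty":0,"tz":0,"turn":0},
    {"jaw":0,"tx":0.08,"ty":0,"tz":0,"turn":0},
    {"jaw":0,"tx":0.1,"ty":0,"tz":0,"turn":0},
    {"jaw":0,"tx":0.12,"ty":0,"tz":0,"turn":0},
    {"jaw":0,"tx":0.14,"ty":0,"tz":0,"turn":0},
    {"jaw":0,"tx":0.16,"ty":0,"tz":0,"turn":0}
  ]
}}

```text
t: 15.25
tool_pos: [0.5548, 0.1081, 0.1471]
orientation: [-1.933, -2.476, 0.0]
force: [-0.3, -0.7, -1.0]
opening: 0.0003
```

```bash
python3 - <<'E'
from h import *
plan(st(.122,.002,.145),14)
E
```

```text
t 15.25 p [0.5548 0.1081 0.1471] yawy 14.03 tilt [-6.e-04  2.e-04 -1.e+00] q [ 0.101  0.082  1.672  0.     1.388 -0.144] F [-0.25 -0.74 -1.  ] T [-0.24  0.01  0.  ] op 0.0003
 shift units tx,ty,tz [ 0.0617 -0.0062  0.007 ] turn units [np.float64(0.0002), np.float64(-0.9998)]
```

Call:
{"op": "drive_tool", "data": {
  "steps": [
    {"jaw":0,"tx":0.015,"ty":0,"tz":0.003,"turn":0},
    {"jaw":0,"tx":0.03,"ty":0,"tz":0.006,"turn":0},
    {"jaw":0,"tx":0.045,"ty":0,"tz":0.006,"turn":0},
    {"jaw":0,"tx":0.06,"ty":0,"tz":0.006,"turn":0},
    {"jaw":0,"tx":0.075,"ty":0,"tz":0.006,"turn":0},
    {"jaw":0,"tx":0.075,"ty":0,"tz":0.006,"turn":0}
  ]
}}

```text
t: 15.85
tool_pos: [0.5496, 0.1298, 0.1455]
orientation: [-1.933, -2.477, -0.0]
force: [0.5, 0.6, 0.2]
opening: 0.0008
```

```bash
python3 - <<'E'
from h import *
plan(st(.122,.002,.145),14)
c,im,d=snap('scene','s8')
cv2.imwrite('pics/s8c.png',cv2.resize(im[110:260,300:450],None,fx=4,fy=4,interpolation=cv2.INTER_CUBIC))
E
```

```text
t 15.85 p [0.5496 0.1298 0.1455] yawy 14.06 tilt [ 0.e+00  2.e-04 -1.e+00] q [ 0.141  0.081  1.676  0.     1.384 -0.104] F [0.53 0.64 0.23] T [-0.14  0.04 -0.  ] op 0.0008
 shift units tx,ty,tz [-0.0129 -0.007   0.0016] turn units [np.float64(0.0003), np.float64(-0.9997)]
```

View pics/s8c.png

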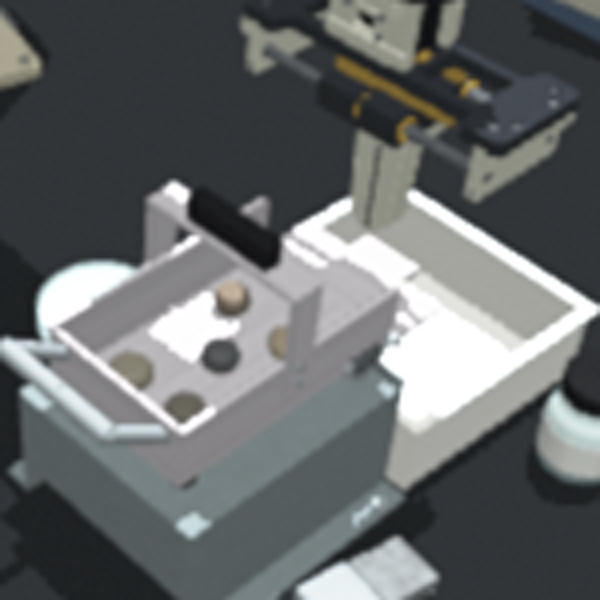

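The gate is fully down, a tongue level over the box. I'll rise, turn back and go over the handle.

Call:
{"op": "drive_tool", "data": {
  "steps": [
    {"jaw":0,"tx":0,"ty":0,"tz":-0.1,"turn":0},
    {"jaw":0,"tx":0,"ty":0,"tz":-0.25,"turn":0},
    {"jaw":0,"tx":0,"ty":0,"tz":-0.4,"turn":-0.02},
    {"jaw":0.5,"tx":-0.1,"ty":0,"tz":-0.45,"turn":-0.06},
    {"jaw":0.5,"tx":-0.25,"ty":0,"tz":-0.45,"turn":-0.1},
    {"jaw":0.5,"tx":-0.4,"ty":0,"tz":-0.45,"turn":-0.14},
    {"jaw":0.5,"tx":-0.55,"ty":0,"tz":-0.45,"turn":-0.18},
    {"jaw":0.5,"tx":-0.7,"ty":0,"tz":-0.45,"turn":-0.22},
    {"jaw":0.5,"tx":-0.8,"ty":0,"tz":-0.45,"turn":-0.26},
    {"jaw":0.5,"tx":-0.84,"ty":0,"tz":-0.45,"turn":-0.3},
    {"jaw":0.5,"tx":-0.84,"ty":0,"tz":-0.45,"turn":-0.34},
    {"jaw":0.5,"tx":-0.84,"ty":0,"tz":-0.45,"turn":-0.38}
  ]
}}

```text
t: 17.1
tool_pos: [0.6108, -0.1164, 0.2802]
orientation: [-0.202, -3.135, -0.0]
force: [0.1, 0.2, 0.4]
opening: 0.0464
```

```bash
python3 - <<'E'
from h import *
plan(st(-.130,.002,.28),104)
E
```

```text
t 17.10 p [ 0.6108 -0.1164  0.2802] yawy 82.63 tilt [-4.e-04  1.e-04 -1.e+00] q [-0.271  0.173  1.33  -0.     1.639 -1.713] F [0.15 0.19 0.4 ] T [0.01 0.01 0.02] op 0.0464
 shift units tx,ty,tz [ 0.0031 -0.009   0.0006] turn units [np.float64(-0.1187), np.float64(0.8813)]
```

Call:
{"op": "drive_tool", "data": {
  "steps": [
    {"jaw":0.5,"tx":0.003,"ty":-0.009,"tz":0,"turn":-0.04},
    {"jaw":0.5,"tx":0.003,"ty":-0.009,"tz":0,"turn":-0.08},
    {"jaw":0.5,"tx":0.003,"ty":-0.009,"tz":0,"turn":-0.119},
    {"jaw":0.5,"tx":0.003,"ty":-0.009,"tz":0,"turn":-0.119},
    {"jaw":0.5,"tx":0.003,"ty":-0.009,"tz":0,"turn":-0.119}
  ]
}}

```text
t: 17.6
tool_pos: [0.6096, -0.1179, 0.2804]
orientation: [0.373, -3.119, -0.0]
force: [-0.3, -0.3, 0.3]
opening: 0.0465
```

```bash
python3 - <<'E'
from h import *
plan(st(-.130,.002,.16),104)
c,im,d=snap('wrist','w9')
P=cloud(c,d); Z=P[...,2]; X=(P[...,:2]-O)@H; Y=(P[...,:2]-O)@L
m=(Z>.160)&(Z<.185)&(X<-.11)&(X>-.15)&(np.abs(Y)<.035)
q=P[m]; print(m.sum(),'bar X',X[m].mean(),X[m].min(),X[m].max(),np.percentile(Z[m],[5,50,95]))
g=(Z>.09)&(Z<.13)&(X>.11)&(X<.16)&(np.abs(Y)<.05)
print('gate z', g.sum(), np.polyfit(X[g],Z[g],1) if g.sum()>20 else None, X[g].max() if g.sum() else None, np.median(Z[g]))
b=(Z>.205)&(Z<.225)&(np.abs(X)<.02)&(im.max(2)<70); print('block X',X[b].mean(),Y[b].mean())
E
```

```text
t 17.60 p [ 0.6096 -0.1179  0.2804] yawy 103.63 tilt [-1.e-04 -0.e+00 -1.e+00] q [-0.274  0.17   1.333 -0.     1.639 -2.082] F [-0.32 -0.29  0.3 ] T [0.05 0.   0.03] op 0.0465
 shift units tx,ty,tz [ 0.0009 -0.0032  0.4013] turn units [np.float64(-0.0021), np.float64(0.9979)]
818 bar X -0.12985152420937565 -0.13585744748399953 -0.12427708357856984 [0.17070563 0.17411513 0.17587457]
gate z 1775 [-0.00741811  0.10938997] 0.15197516276793427 0.10849838140911078
block X -0.005555182051629128 0.004567643996209055
```

View pics/w9.png

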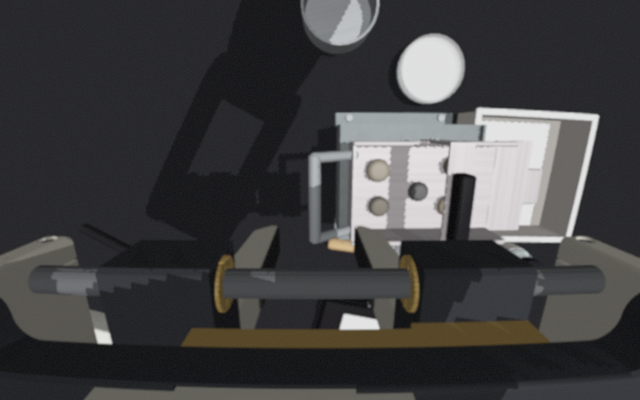

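The gate measures level (slope −0.007, z ≈ 0.109) and the bar is at X = −0.130, top z ≈ 0.1755. I'll narrow the jaw to about 24 mm so the front finger clears the back wall, then go down.

Call:
{"op": "drive_tool", "data": {
  "steps": [
    {"jaw":0.26,"tx":0,"ty":-0.003,"tz":0.08,"turn":-0.002},
    {"jaw":0.26,"tx":0,"ty":-0.003,"tz":0.18,"turn":-0.002},
    {"jaw":0.26,"tx":0,"ty":-0.003,"tz":0.26,"turn":-0.002},
    {"jaw":0.26,"tx":0,"ty":-0.003,"tz":0.3,"turn":-0.002},
    {"jaw":0.26,"tx":0,"ty":-0.003,"tz":0.3,"turn":-0.002}
  ]
}}

```text
t: 18.15
tool_pos: [0.6086, -0.1183, 0.1882]
orientation: [0.386, -3.114, -0.002]
force: [0.7, 0.2, -0.1]
opening: 0.0238
```

```bash
python3 - <<'E'
from h import *
plan(st(-.130,.0025,.151),104)
E
```

```text
t 18.15 p [ 0.6086 -0.1183  0.1882] yawy 104.13 tilt [-0.0037  0.001  -1.    ] q [-0.275  0.203  1.463 -0.     1.479 -2.092] F [ 0.71  0.15 -0.09] T [ 0.06 -0.01  0.03] op 0.0238
 shift units tx,ty,tz [-0.0013 -0.0029  0.1241] turn units [np.float64(0.0007), np.float64(-0.9993)]
```

Call:
{"op": "drive_tool", "data": {
  "steps": [
    {"jaw":0.26,"tx":0,"ty":-0.003,"tz":0.03,"turn":0},
    {"jaw":0.26,"tx":0,"ty":-0.003,"tz":0.07,"turn":0},
    {"jaw":0.26,"tx":0,"ty":-0.003,"tz":0.11,"turn":0},
    {"jaw":0.26,"tx":0,"ty":-0.003,"tz":0.124,"turn":0},
    {"jaw":0.26,"tx":0,"ty":-0.003,"tz":0.124,"turn":0},
    {"jaw":0.15,"tx":0,"ty":-0.003,"tz":0.124,"turn":0},
    {"jaw":0.05,"tx":0,"ty":-0.003,"tz":0.124,"turn":0},
    {"jaw":0,"tx":0,"ty":-0.003,"tz":0.124,"turn":0},
    {"jaw":0,"tx":0,"ty":-0.003,"tz":0.124,"turn":0},
    {"jaw":0,"tx":0,"ty":-0.003,"tz":0.124,"turn":0}
  ],
  "force": 20
}}

```text
t: 19.15
tool_pos: [0.6105, -0.1197, 0.1539]
orientation: [-0.388, 3.116, -0.001]
force: [1.2, -0.5, 2.4]
opening: 0.0114
```

```bash
python3 - <<'E'
from h import *
plan(st(-.130,.0025,.151),104)
p,M,s=pose(); print('X,Y',(p[:2]-O)@H,(p[:2]-O)@L)
for dth in (0,3,7,12,17,22,27,32,37,41,45):
    t=np.radians(dth); x=-194*np.cos(t)+72*np.sin(t)+min(8*t,2.5); z=194*np.sin(t)+72*np.cos(t)
    print(dth,'ty %.3f tz %.3f'%((x+194)/300,-(z-72)/300))
E
```

```text
t 19.15 p [ 0.6105 -0.1197  0.1539] yawy 104.21 tilt [ 1.2e-03 -4.0e-04 -1.0e+00] q [-0.276  0.225  1.501 -0.     1.414 -2.095] F [ 1.16 -0.5   2.36] T [-0.12 -0.1  -0.  ] op 0.0114
 shift units tx,ty,tz [0.0041 0.0033 0.0097] turn units [np.float64(0.0012), np.float64(-0.9988)]
X,Y -0.13099718588761317 0.0012642729402561757
0 ty 0.000 tz -0.000
3 ty 0.015 tz -0.034
7 ty 0.037 tz -0.077
12 ty 0.070 tz -0.129
17 ty 0.106 tz -0.179
22 ty 0.145 tz -0.225
27 ty 0.188 tz -0.267
32 ty 0.234 tz -0.306
37 ty 0.283 tz -0.341
41 ty 0.324 tz -0.365
45 ty 0.367 tz -0.387
```

Call:
{"op": "drive_tool", "data": {
  "steps": [
    {"jaw":0,"tx":0,"ty":0.007,"tz":-0.015,"turn":0},
    {"jaw":0,"tx":0,"ty":0.015,"tz":-0.034,"turn":0},
    {"jaw":0,"tx":0,"ty":0.026,"tz":-0.055,"turn":0},
    {"jaw":0,"tx":0,"ty":0.037,"tz":-0.077,"turn":0},
    {"jaw":0,"tx":0,"ty":0.053,"tz":-0.103,"turn":0},
    {"jaw":0,"tx":0,"ty":0.07,"tz":-0.129,"turn":0},
    {"jaw":0,"tx":0,"ty":0.088,"tz":-0.154,"turn":0},
    {"jaw":0,"tx":0,"ty":0.106,"tz":-0.179,"turn":0},
    {"jaw":0,"tx":0,"ty":0.106,"tz":-0.179,"turn":0}
  ]
}}

```text
t: 20.05
tool_pos: [0.6027, -0.0878, 0.2087]
orientation: [-0.39, 3.115, -0.0]
force: [1.7, -4.6, 0.3]
opening: 0.0114
```

```bash
python3 - <<'E'
from h import *
plan(st(-.130+.03,.0025,.151+.0537),104)
p,M,s=pose(); print('X,Y',(p[:2]-O)@H,(p[:2]-O)@L)
c,im,d=snap('scene','s10')
cv2.imwrite('pics/s10c.png',cv2.resize(im[90:260,290:460],None,fx=3.5,fy=3.5,interpolation=cv2.INTER_CUBIC))
E
```

```text
t 20.05 p [ 0.6027 -0.0878  0.2087] yawy 104.26 tilt [ 0.002 -0.    -1.   ] q [-0.229  0.157  1.477  0.     1.506 -2.049] F [ 1.7  -4.61  0.29] T [-0.92 -0.24 -0.03] op 0.0114
 shift units tx,ty,tz [ 0.0049 -0.006   0.0134] turn units [np.float64(0.0015), np.float64(-0.9985)]
X,Y -0.09817895413162012 0.0010356983293592346
```

View pics/s10c.png

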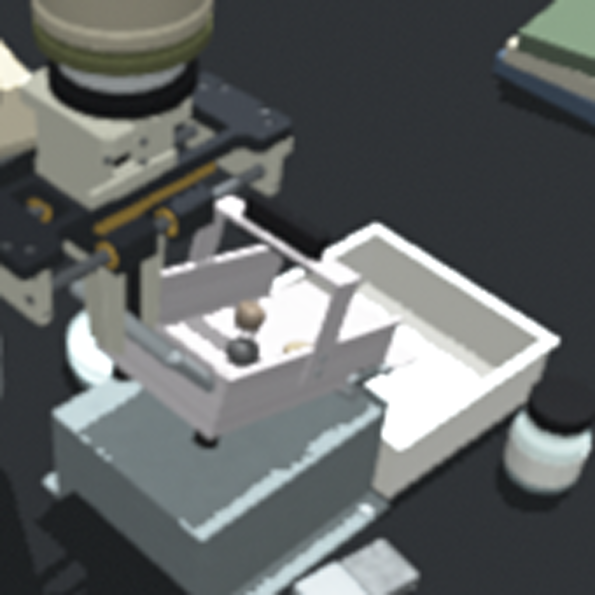

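Tipping works as planned. On to 32°.

Call:
{"op": "drive_tool", "data": {
  "steps": [
    {"jaw":0,"tx":0,"ty":0.012,"tz":-0.023,"turn":0},
    {"jaw":0,"tx":0,"ty":0.033,"tz":-0.046,"turn":0},
    {"jaw":0,"tx":0,"ty":0.054,"tz":-0.067,"turn":0},
    {"jaw":0,"tx":0,"ty":0.076,"tz":-0.088,"turn":0},
    {"jaw":0,"tx":0,"ty":0.098,"tz":-0.108,"turn":0},
    {"jaw":0,"tx":0,"ty":0.121,"tz":-0.127,"turn":0},
    {"jaw":0,"tx":0,"ty":0.121,"tz":-0.127,"turn":0}
  ]
}}

```text
t: 20.8
tool_pos: [0.5936, -0.0526, 0.2466]
orientation: [-0.39, 3.116, -0.001]
force: [0.3, -3.7, 3.1]
opening: 0.0111
```

```bash
python3 - <<'E'
from h import *
plan(st(0,0,.2),104)
p,M,s=pose(); print('X,Y',(p[:2]-O)@H,(p[:2]-O)@L)
c,im,d=snap('scene','s11')
cv2.imwrite('pics/s11c.png',cv2.resize(im[90:260,290:460],None,fx=3.5,fy=3.5,interpolation=cv2.INTER_CUBIC))
E
```

```text
t 20.80 p [ 0.5936 -0.0526  0.2466] yawy 104.27 tilt [ 1.7e-03 -1.0e-04 -1.0e+00] q [-0.175  0.108  1.462  0.     1.57  -1.994] F [ 0.33 -3.66  3.12] T [-0.77 -0.11  0.02] op 0.0111
 shift units tx,ty,tz [-0.0053  0.206   0.1552] turn units [np.float64(0.0015), np.float64(-0.9985)]
X,Y -0.061791993469190044 0.001384633824768991
```

View pics/s11c.png

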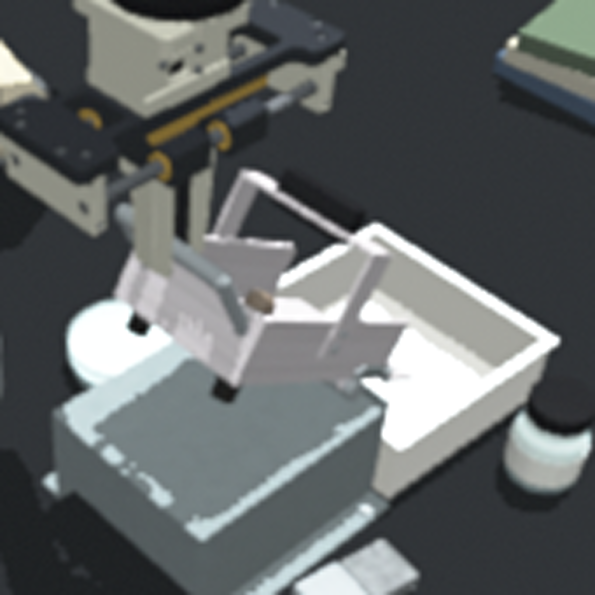

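Call:
{"op": "drive_tool", "data": {
  "steps": [
    {"jaw":0,"tx":0,"ty":0.023,"tz":-0.018,"turn":0},
    {"jaw":0,"tx":0,"ty":0.048,"tz":-0.035,"turn":0},
    {"jaw":0,"tx":0,"ty":0.074,"tz":-0.051,"turn":0},
    {"jaw":0,"tx":0,"ty":0.1,"tz":-0.065,"turn":0},
    {"jaw":0,"tx":0,"ty":0.128,"tz":-0.078,"turn":0},
    {"jaw":0,"tx":0,"ty":0.155,"tz":-0.09,"turn":0},
    {"jaw":0,"tx":0,"ty":0.155,"tz":-0.09,"turn":0},
    {"jaw":0,"tx":0,"ty":0.155,"tz":-0.09,"turn":0},
    {"jaw":0,"tx":0,"ty":0.155,"tz":-0.09,"turn":0},
    {"jaw":0,"tx":0,"ty":0.155,"tz":-0.09,"turn":0}
  ]
}}

```text
t: 21.85
tool_pos: [0.5827, -0.0091, 0.2736]
orientation: [-0.387, 3.115, -0.002]
force: [0.8, -4.9, 7.8]
opening: 0.0112
```

```bash
python3 - <<'E'
from h import *
plan(st(0,0,.2),104)
p,M,s=pose(); print('X,Y',(p[:2]-O)@H,(p[:2]-O)@L)
c,im,d=snap('scene','s12')
cv2.imwrite('pics/s12c.png',cv2.resize(im[90:260,290:460],None,fx=3.5,fy=3.5,interpolation=cv2.INTER_CUBIC))
c,im,d=snap('wrist','w12')
E
```

```text
t 21.85 p [ 0.5827 -0.0091  0.2736] yawy 104.18 tilt [ 0.0028 -0.001  -1.    ] q [-1.030e-01  6.400e-02  1.459e+00 -1.000e-03  1.615e+00 -1.922e+00] F [ 0.81 -4.91  7.82] T [-0.88 -0.2  -0.02] op 0.0112
 shift units tx,ty,tz [-0.0044  0.057   0.2452] turn units [np.float64(0.001), np.float64(-0.999)]
X,Y -0.01699444882818925 0.0014511474043741347
```

View pics/s12c.png

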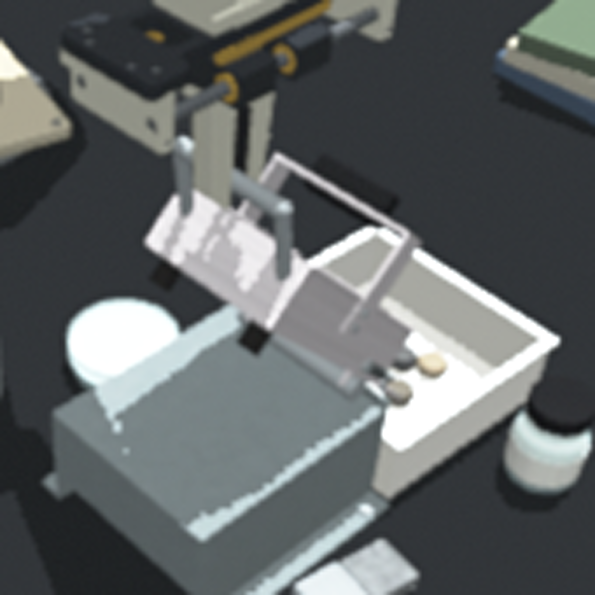

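View pics/w12.png

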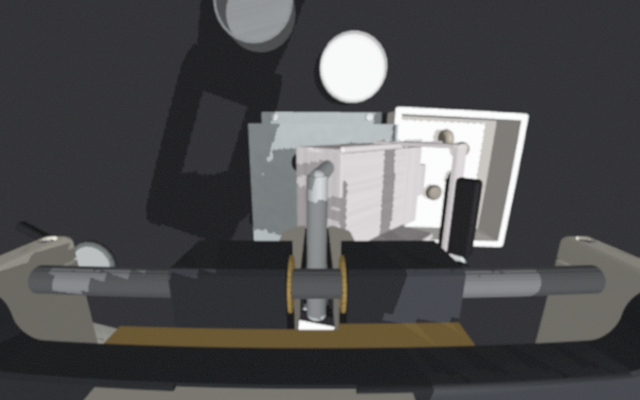

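```bash
python3 - <<'E'
from h import *
c,im,d=snap('top','t12')
a=cv2.resize(im[150:270,190:350],(640,480),interpolation=cv2.INTER_CUBIC); cv2.imwrite('pics/t12c.png',a)
_,w,_=load('w12'); cv2.imwrite('pics/w12c.png',cv2.resize(w[95:255,240:540],(780,416),interpolation=cv2.INTER_CUBIC))
E
```

```text
(no output)
```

View pics/t12c.png

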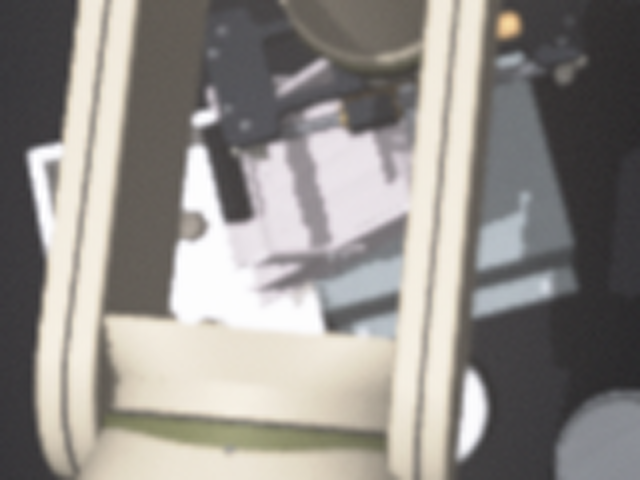

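View pics/w12c.png

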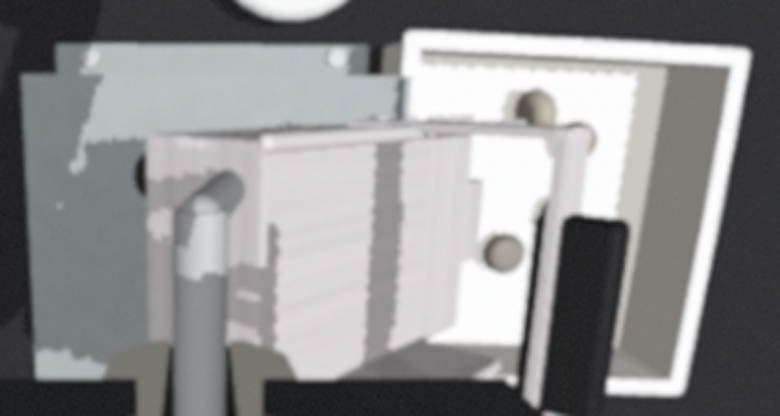

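Call:
{"op": "drive_tool", "data": {
  "steps": [
    {"jaw":0,"tx":0,"ty":0.022,"tz":-0.009,"turn":0},
    {"jaw":0,"tx":0,"ty":0.044,"tz":-0.017,"turn":0},
    {"jaw":0,"tx":0,"ty":0.044,"tz":-0.017,"turn":0},
    {"jaw":0,"tx":0,"ty":0.044,"tz":-0.017,"turn":0},
    {"jaw":0,"tx":0,"ty":0.044,"tz":-0.017,"turn":0}
  ]
}}

```text
t: 22.5
tool_pos: [0.5794, 0.004, 0.2786]
orientation: [-0.388, 3.115, -0.001]
force: [1.6, -3.7, 7.8]
opening: 0.0111
```

```bash
python3 - <<'E'
from h import *
plan(st(0,0,.2),104)
c,im,d=snap('scene','s13')
cv2.imwrite('pics/s13c.png',cv2.resize(im[130:250,340:460],None,fx=5,fy=5,interpolation=cv2.INTER_CUBIC))
E
```

```text
t 22.50 p [0.5794 0.004  0.2786] yawy 104.19 tilt [ 2.7e-03 -6.0e-04 -1.0e+00] q [-0.081  0.055  1.46  -0.     1.624 -1.9  ] F [ 1.6  -3.75  7.78] T [-0.73 -0.24 -0.05] op 0.0111
 shift units tx,ty,tz [-0.0044  0.0119  0.2621] turn units [np.float64(0.0011), np.float64(-0.9989)]
```

View pics/s13c.png

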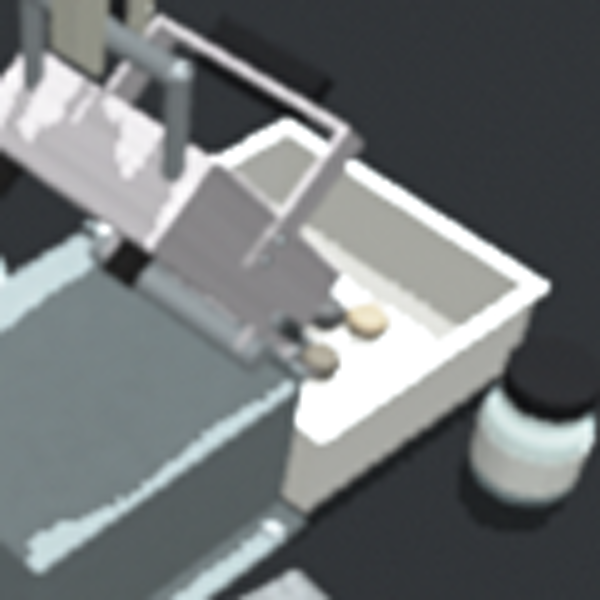

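Call:
{"op": "drive_tool", "data": {
  "steps": [
    {"jaw":0,"tx":0,"ty":-0.022,"tz":0.008,"turn":0},
    {"jaw":0,"tx":0,"ty":-0.044,"tz":0.017,"turn":0},
    {"jaw":0,"tx":0,"ty":-0.071,"tz":0.029,"turn":0},
    {"jaw":0,"tx":0,"ty":-0.099,"tz":0.042,"turn":0},
    {"jaw":0,"tx":0,"ty":-0.125,"tz":0.056,"turn":0},
    {"jaw":0,"tx":0,"ty":-0.151,"tz":0.072,"turn":0},
    {"jaw":0,"tx":0,"ty":-0.175,"tz":0.089,"turn":0},
    {"jaw":0,"tx":0,"ty":-0.199,"tz":0.107,"turn":0},
    {"jaw":0,"tx":0,"ty":-0.222,"tz":0.126,"turn":0},
    {"jaw":0,"tx":0,"ty":-0.244,"tz":0.146,"turn":0},
    {"jaw":0,"tx":0,"ty":-0.266,"tz":0.166,"turn":0},
    {"jaw":0,"tx":0,"ty":-0.287,"tz":0.188,"turn":0}
  ]
}}

```text
t: 23.75
tool_pos: [0.6001, -0.0801, 0.2204]
orientation: [-0.388, 3.117, -0.001]
force: [1.8, -5.4, 4.6]
opening: 0.0112
```

```bash
python3 - <<'E'
from h import *
plan(st(-.131,.0013,.154),104)
snap('wrist','w14'); c,im,d=snap('scene','s14')
cv2.imwrite('pics/s14c.png',cv2.resize(im[100:260,290:470],None,fx=3.6,fy=3.6,interpolation=cv2.INTER_CUBIC))
E
```

```text
t 23.75 p [ 0.6001 -0.0801  0.2204] yawy 104.19 tilt [ 4.e-04 -7.e-04 -1.e+00] q [-2.170e-01  1.440e-01  1.471e+00 -1.000e-03  1.527e+00 -2.035e+00] F [ 1.82 -5.37  4.64] T [-0.71 -0.29 -0.02] op 0.0112
 shift units tx,ty,tz [-0.001  -0.1363  0.2214] turn units [np.float64(0.001), np.float64(-0.999)]
```

View pics/s14c.png

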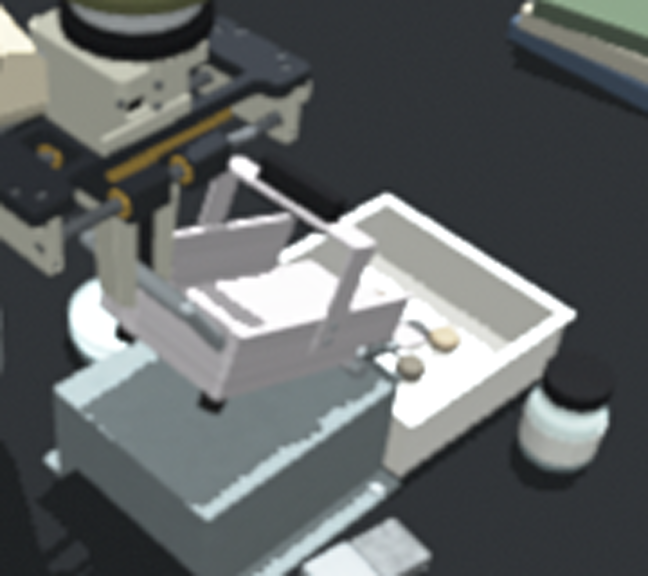

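View pics/w14.png

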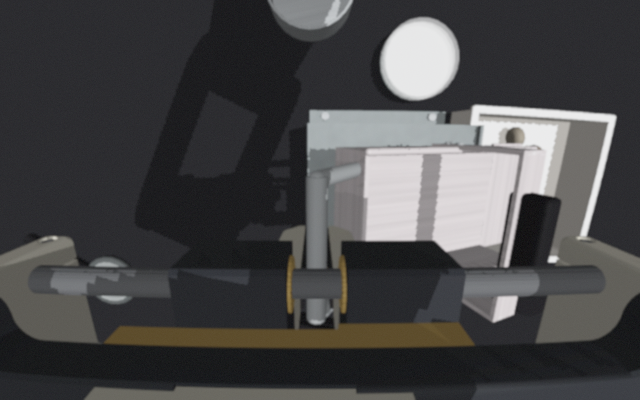

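Call:
{"op": "drive_tool", "data": {
  "steps": [
    {"jaw":0,"tx":0,"ty":-0.017,"tz":0.023,"turn":0},
    {"jaw":0,"tx":0,"ty":-0.034,"tz":0.046,"turn":0},
    {"jaw":0,"tx":0,"ty":-0.052,"tz":0.071,"turn":0},
    {"jaw":0,"tx":0,"ty":-0.07,"tz":0.096,"turn":0},
    {"jaw":0,"tx":0,"ty":-0.087,"tz":0.122,"turn":0},
    {"jaw":0,"tx":0,"ty":-0.103,"tz":0.148,"turn":0},
    {"jaw":0,"tx":0,"ty":-0.115,"tz":0.17,"turn":0},
    {"jaw":0,"tx":0,"ty":-0.124,"tz":0.19,"turn":0},
    {"jaw":0,"tx":0,"ty":-0.13,"tz":0.201,"turn":0},
    {"jaw":0,"tx":0,"ty":-0.135,"tz":0.212,"turn":0},
    {"jaw":0,"tx":0,"ty":-0.136,"tz":0.216,"turn":0},
    {"jaw":0,"tx":0,"ty":-0.136,"tz":0.216,"turn":0}
  ]
}}

```text
t: 25.05
tool_pos: [0.6094, -0.1186, 0.1554]
orientation: [0.388, -3.117, -0.001]
force: [-0.6, -2.8, 0.9]
opening: 0.0114
```

```bash
python3 - <<'E'
from h import *
plan(st(-.131,.0013,.154),104)
E
```

```text
t 25.05 p [ 0.6094 -0.1186  0.1554] yawy 104.21 tilt [-1.e-03  4.e-04 -1.e+00] q [-0.275  0.223  1.501  0.     1.419 -2.094] F [-0.61 -2.83  0.93] T [-0.31  0.04  0.04] op 0.0114
 shift units tx,ty,tz [-0.0022 -0.0046  0.0046] turn units [np.float64(0.0012), np.float64(-0.9988)]
```

Call:
{"op": "drive_tool", "data": {
  "steps": [
    {"jaw":0,"tx":0,"ty":-0.002,"tz":0.003,"turn":0},
    {"jaw":0,"tx":0,"ty":-0.003,"tz":0.006,"turn":0},
    {"jaw":0,"tx":0,"ty":-0.004,"tz":0.008,"turn":0},
    {"jaw":0,"tx":0,"ty":-0.004,"tz":0.008,"turn":0}
  ]
}}

```text
t: 25.45
tool_pos: [0.6099, -0.1194, 0.1532]
orientation: [0.389, -3.117, -0.001]
force: [0.1, 0.9, -1.3]
opening: 0.011
```

Call:
{"op": "drive_tool", "data": {
  "steps": [
    {"jaw":0,"tx":0,"ty":0,"tz":0.002,"turn":0},
    {"jaw":0,"tx":0,"ty":0,"tz":0.004,"turn":0},
    {"jaw":0,"tx":0,"ty":0,"tz":0.004,"turn":0}
  ]
}}

```text
t: 25.75
tool_pos: [0.6101, -0.1198, 0.1522]
orientation: [0.389, -3.117, -0.0]
force: [-1.3, -0.4, -2.3]
opening: 0.0114
```

```bash
python3 - <<'E'
from h import *
plan(st(-.131,.0013,.154),104)
c,im,d=snap('scene','s15')
cv2.imwrite('pics/s15c.png',cv2.resize(im[120:250,300:450],None,fx=5,fy=5,interpolation=cv2.INTER_CUBIC))
E
```

```text
t 25.75 p [ 0.6101 -0.1198  0.1522] yawy 104.21 tilt [-1.e-04  1.e-04 -1.e+00] q [-0.276  0.226  1.503  0.     1.413 -2.095] F [-1.28 -0.4  -2.35] T [0.16 0.11 0.06] op 0.0114
 shift units tx,ty,tz [-0.0012 -0.0002 -0.0059] turn units [np.float64(0.0012), np.float64(-0.9988)]
```

View pics/s15c.png

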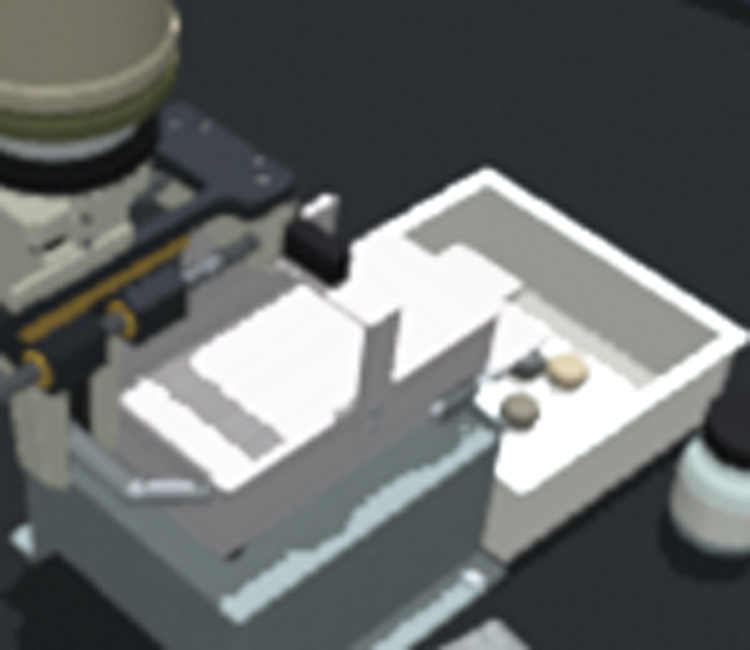

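Call:
{"op": "drive_tool", "data": {
  "steps": [
    {"jaw":0,"tx":0,"ty":0,"tz":0.003,"turn":0},
    {"jaw":0,"tx":0,"ty":0,"tz":0.006,"turn":0},
    {"jaw":0,"tx":0,"ty":0,"tz":0.006,"turn":0}
  ]
}}

```text
t: 26.1
tool_pos: [0.6103, -0.1199, 0.1515]
orientation: [-0.388, 3.117, -0.001]
force: [-2.4, 0.4, 5.4]
opening: 0.011
```

Call:
{"op": "drive_tool", "data": {
  "steps": [
    {"jaw":0,"tx":0,"ty":0,"tz":0.003,"turn":0},
    {"jaw":0,"tx":0,"ty":0,"tz":0.006,"turn":0},
    {"jaw":0,"tx":0,"ty":0,"tz":0.006,"turn":0}
  ]
}}

```text
t: 26.4
tool_pos: [0.6108, -0.1205, 0.1509]
orientation: [-0.388, 3.116, -0.003]
force: [-4.2, -1.4, 9.7]
opening: 0.0116
```

Call:
{"op": "drive_tool", "data": {
  "steps": [
    {"jaw":0,"tx":0,"ty":0,"tz":-0.005,"turn":0},
    {"jaw":0.1,"tx":0,"ty":0,"tz":-0.005,"turn":0},
    {"jaw":0.2,"tx":0,"ty":0,"tz":-0.005,"turn":0},
    {"jaw":0.26,"tx":0,"ty":0,"tz":-0.005,"turn":0},
    {"jaw":0.26,"tx":0,"ty":0,"tz":-0.005,"turn":0},
    {"jaw":0.26,"tx":0,"ty":0,"tz":-0.03,"turn":0},
    {"jaw":0.26,"tx":0,"ty":0,"tz":-0.1,"turn":0},
    {"jaw":0.26,"tx":0,"ty":0,"tz":-0.2,"turn":0},
    {"jaw":0.26,"tx":0,"ty":0,"tz":-0.35,"turn":0},
    {"jaw":0.26,"tx":0,"ty":0,"tz":-0.5,"turn":0},
    {"jaw":0.26,"tx":0,"ty":0,"tz":-0.5,"turn":0},
    {"jaw":0.26,"tx":0,"ty":0,"tz":-0.5,"turn":0}
  ]
}}

```text
t: 27.6
tool_pos: [0.611, -0.1201, 0.3011]
orientation: [-0.388, 3.114, -0.002]
force: [0.7, 0.0, -0.7]
opening: 0.0242
```

```bash
python3 - <<'E'
from h import *
plan(st(-.131,.0013,.154),104)
snap('wrist','w16');
c,im,d=load('w16'); P=cloud(c,d); Z=P[...,2]; X=(P[...,:2]-O)@H; Y=(P[...,:2]-O)@L
g=(Z>.09)&(Z<.13)&(X>.105)&(X<.16)&(np.abs(Y)<.05); print('gate',g.sum(),np.polyfit(X[g],Z[g],1),np.median(Z[g]),X[g].max())
lr=(Z>.14)&(Z<.165)&(Y>.05)&(Y<.062)&(np.abs(X)<.085); print('left rim',np.polyfit(X[lr],Z[lr],1))
lr=(Z>.105)&(Z<.118)&(np.abs(Y)<.04)&(np.abs(X)<.08); print('floor',lr.sum(),np.polyfit(X[lr],Z[lr],1),np.polyfit(Y[lr],Z[lr],1))
pb=(np.abs(Y)<.05)&(np.abs(X)<.083)&(Z>.119)&(Z<.135); print('stuff on floor',pb.sum())
b=(Z>.155)&(Z<.185)&(X<-.11)&(X>-.15)&(np.abs(Y)<.035);print('bar X',X[b].mean(),np.percentile(Z[b],95))
cv2.imwrite('pics/w16c.png',cv2.resize(im[60:260,250:640],(780,400),interpolation=cv2.INTER_CUBIC))
c,im,d=snap('scene','s16')
cv2.imwrite('pics/s16c.png',cv2.resize(im[110:260,300:470],None,fx=4,fy=4,interpolation=cv2.INTER_CUBIC))
E
```

```text
t 27.60 p [ 0.611  -0.1201  0.3011] yawy 104.21 tilt [ 0.0039 -0.0011 -1.    ] q [-0.276  0.169  1.296  0.     1.672 -2.095] F [ 0.74  0.04 -0.74] T [-0.02 -0.01 -0.02] op 0.0242
 shift units tx,ty,tz [0.0033 0.0026 0.4903] turn units [np.float64(0.0012), np.float64(-0.9988)]
gate 1904 [-0.009088    0.10955098] 0.10845923163189222 0.15174928886217529
left rim [-0.00309128  0.15376602]
floor 5866 [-0.00192896  0.11013101] [0.00034976 0.11015585]
stuff on floor 9
bar X -0.1299955507753839 0.17578359392096768
```

View pics/w16c.png

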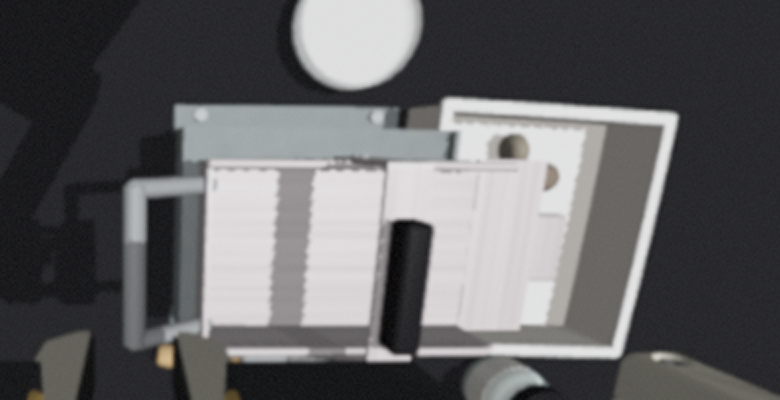

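View pics/s16c.png

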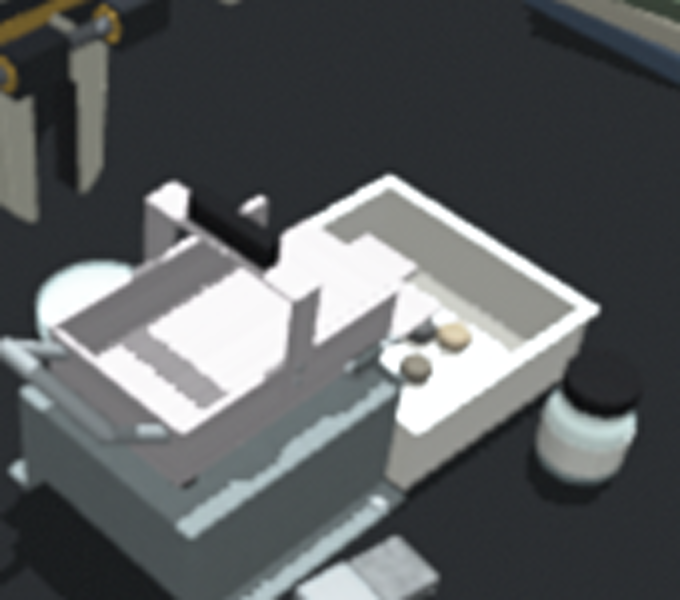

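```bash
python3 - <<'E'
from h import *
for t,uv in (('s16',np.array([[453,336],[415,368],[421,327]])/4+[300,110]),('w16',np.array([[513,148],[548,176]])/2+[250,60])):
    c,_,_=load(t); p=plane(c,uv,.014); print(t,[(round(float((q[:2]-O)@H),3),round(float((q[:2]-O)@L),3)) for q in p])
c,im,d=snap('top','t17'); cv2.imwrite('pics/t17c.png',cv2.resize(im[140:290,190:460],None,fx=2.9,fy=2.9,interpolation=cv2.INTER_CUBIC))
E
```

```text
s16 [(0.208, -0.027), (0.164, -0.03), (0.198, -0.006)]
w16 [(0.171, 0.064), (0.204, 0.042)]
```

View pics/t17c.png

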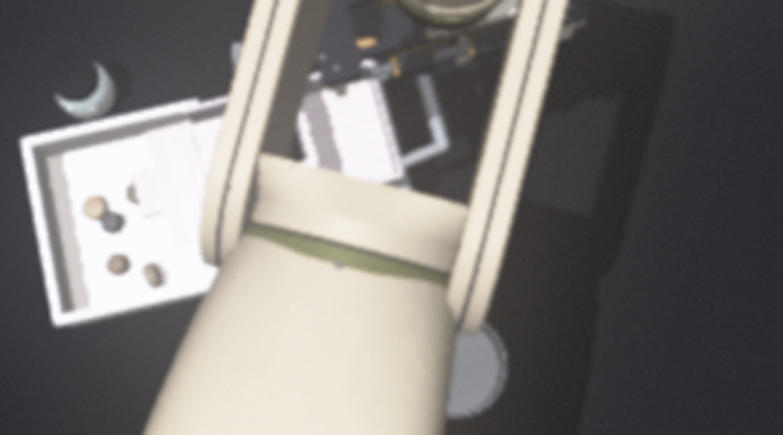

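The top view shows all five pebbles in the box: (95,208), (112,222), (133,194), (118,264) and (153,274). The pan is empty, level and let go, and the arm is clear of everything, so I'm handing in.

```bash
python3 - <<'E'
from h import *
print(robot.close_job())
E
```

```text
the job is handed in; nothing more can be done
None
```

I finished the job and handed it in at about 28 s of the 66 s allowed. The pan was carried by its block and set level on the stand with the foot bar behind the lip. I then pushed the gate down until it snapped. The pan was tipped to about 51° by its rear handle, lowered back level and let go.

My last checks showed:
- **Pebbles:** all five lie in the box in the top view, matched by the scene and wrist views, and the pan floor looks empty.
- **Pan and gate:** the floor and rim slope by less than 0.2°, and the gate is down and level to within about 0.5°. The handle is back at the height and place it had before tipping.
- **Bystanders:** the arm did not go near the dishes, jar, brush or sieve, and they look unmoved in the pictures. I did not measure them again at the end.
- **Forces:** the highest tool force I read was about 11 N, sampled only at the end of each move.

One thing went differently from plan. The handle slipped slightly in the fingers during tipping, so I lowered the tool about 3 mm further than where I first gripped. I watched the force until the pan's feet were down, pressing with about 10 N before letting go.

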